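# Make up the ore kit and the fossil kit for the geology class

### The arm

A 6-joint arm with a two-finger parallel gripper is mounted at the origin on a cart in front of the work surface, level with it; the furniture and walls round the work are solid. World frame = base frame: x ahead of the robot, y to its left, z up, the work surface at z = 0. Lengths are in mm, angles in degrees, forces in N, time in s.
With the tool pointing down it reaches from about 300 to 850 mm from the base axis. Payload 4.2 kg.
Tool frame: the origin (TCP) lies at the very end of the fingers, on their centre line; the grasp point (between the pads) lies 19 mm behind it; z points along the fingers, x is the direction in which the jaws open and shut, and the axes are right-handed (so a half turn about z gives the same grasp; the last joint's range is limited). The gripper opens to 91 mm and grips with 3 to 60 N. Pads are 32 mm wide; open, the fingers measure 118 mm over their backs; the gripper's body (76 mm by 178 mm) begins 60 mm behind the grasp point.
Start: joints at [67.093, 18.312, 89.639, -0, 72.044, -1.146], TCP at [213.176, 534.04, 213.976] pointing down, gripper open.
Joint ranges: [-177.97, 177.97], [-48.28, 115.42], [12.27, 149.76], [-77.06, 257.06], [2.81, 150.46], [-146.56, 146.56]. Speed limits (degrees/s): [147.25, 147.25, 180, 180, 180, 180].

### API

Orientations are given as [roll, pitch, yaw] about the fixed x, y, z axes, in that order (R = Rz(yaw) Ry(pitch) Rx(roll)).
In Python, from workcell import env gives the robot as it stands.
- The arm moves only by the tool servo_tool, never from a script. Its argument "plan" is a list of rows, each a list of 3 entries, a list of its own where there are three numbers: the turn, a rotation vector about the tool's x, y, z in degrees, then the shift along the tool's x, y, z in mm, then the finger opening in mm, from 0 to 91.2. In form: [[[ax, ay, az], [dx, dy, dz], claw], ...]. A call has exactly 10 rows; each row shifts and turns the pose as measured when the row begins, along the tool's axes as they then stand; what a row does not reach is not made up. A row lasts 1/8 s, in which the tool goes at most 62.5 mm and 10.7 degrees, less where a joint would pass 70% of its speed; a pose out of reach is approached as far as the arm can. A call with a gripper value outside its range is refused whole. The fingers move at their own pace and stop on an object; "squeeze" is the grip in N (left out, the last holds). Time passes only in rows, so rows that do not move let the fingers close, or fill a call up. It gives the time, the measured TCP pose, the force and the opening at its end, in the units of the state.
- env.state(): the state, without advancing time (a new reading comes with each control period).
- env.grab_frame(name): name is "scene" or "side" or "wrist"; returns a dict with "pixels" (384x512x3 uint8, red, green, blue), "intrinsics" (3x3 intrinsics, pixels), "eye" and "attitude" of the camera in the world. Camera axes: x right, y up, looking along -z (the intrinsics and any distortion apply to the point x, -y, -z); pixel columns grow to the right and rows downward; lengths in mm; the calibration is good to about 2 mm. A picture is of the moment at which its call begins. There is no depth.
- env.job_done(): hands the job in, once; it reports no verdict.
The state is a dict: "time_s": time; "qpos": joint angles; "qvel": joint speeds; "effort": joint torques, N m; "ee_pos": TCP position; "ee_rot": TCP orientation; "force": force on the tool from outside, world axes, zero at the start; "torque": the same for the moment, N m; "gripper_width": finger opening in mm.
Only numpy, scipy, OpenCV 4.12 (cv2) and the standard library are available. Lean on these libraries where they do the work, as an engineer would, in place of code of your own. Each camera call takes 0.05 s, during which the arm holds its last target.

### The job

Make up two lesson kits from the things in the middle of the table: the green-stained ore and the ring magnet go in the blue tray, the tan layered stone, the folding loupe and the orange cup in the yellow tray. Centre each piece on its own marked place, the right way up (stone on the large rectangle, loupe on the small rectangle, magnet or cup on the disc), and let go of everything. Lift the orange cup out of the grey one without dragging the grey cup up or away, and leave the grey cup, the white rock and the eraser where they are.

Things in the scene. Friction and masses are not known exactly. Their poses are not given: they have to be found in the camera images.
- blue_tray: Fixed low blue kit tray, 260 (its x) x 125 (its y) x 12 mm, floor 4 mm thick, walls 4 mm thick. Origin: centre of the underside, z up. Two white black-edged places printed flat on its floor: a large rectangle 72 x 94 mm centred at x = -70 mm, y = 0 (for the ore), and a disc 56 mm across centred at x = +70 mm, y = 0 (for the magnet). May stand at the left or the right of the work, its x roughly away from the robot.
- yellow_tray: Fixed low yellow kit tray, 300 (its x) x 125 (its y) x 12 mm, floor 4 mm thick, walls 4 mm thick. Origin: centre of the underside, z up. Three white black-edged places printed flat on its floor: a large rectangle 72 x 94 mm centred at x = -90 mm (for the tan stone), a small rectangle 46 x 76 mm at x = 0 (for the loupe), a disc 68 mm across at x = +90 mm (for the orange cup), all at y = 0. May stand at the left or the right of the work, its x roughly away from the robot.
- copper_ore: Loose lump of reddish-brown, green-stained copper ore, 44 (its x) x 62 (its y) x 40 mm high, about 0.16 kg. Origin: centre of its underside. Goes in the blue tray.
- ring_magnet: Loose round magnet in a white cup with a black face, 38 mm across, 12 mm high, lying flat. Origin: centre of its underside. Goes in the blue tray.
- tan_stone: Loose tan layered stone, 52 (its x) x 70 (its y) x 34 mm high. Origin: centre of its underside. Goes in the yellow tray.
- pocket_loupe: Loose folded pocket loupe with a pale metal case, 27 (its x) x 56 (its y) x 16 mm high, lying flat; it stays folded. Origin: centre of its underside. Goes in the yellow tray.
- orange_cup: Loose orange cup, 50 mm high, nested in the grey cup at the start. Origin: centre of its underside, z up. Straight collar 50 mm across over its upper 17.5 mm (from 32.5 mm up to the rim at 50 mm), below it a body that tapers from 44 to 34 mm across at the foot; wall 2 mm. Nested, it stands 18 mm higher than the grey cup, so only the collar shows above the grey rim; nothing latches it, it lifts straight out. About 0.05 kg. Goes in the yellow tray.
- grey_cup: Loose grey cup on the table that holds the orange cup and stays where it is: 56 mm across at the rim, 50 mm high, foot 34 mm across, 0.05 kg. Origin: centre of its underside.
- white_rock: Bystander, stays: loose whitish-grey speckled rock, 45 (its x) x 58 (its y) x 42 mm high. Origin: centre of its underside.
- rubber_eraser: Bystander, stays: loose blue and white eraser, 20 (its x) x 42 (its y) x 13 mm high. Origin: centre of its underside.
Things that resemble listed ones, but are neither listed nor needed, are in the scene too. Leave any purple look-alike of the pocket_loupe alone.

How it is judged:
By the outcome, as a careful person would: the job done as asked, in the order asked, and still so for the second after the job is handed in, with the robot touching nothing.
It also fails if it takes over 141 s, if anything falls off the work surface, if the arm or the gripper's body presses on something with over 40 N, if the wrist force passes 120 N, or if a joint passes its speed limit or range.

## Working session

There is one attempt and no reset: what is moved stays moved. The work goes in short steps, Python scripts to look and compute and a tool call to move; the robot and the scene stay as the last step left them, time stands still between calls to the robot, and variables do not carry over. Pictures are saved under pics/ and viewed, and the job is handed in when it is done.

Besides the shell and the picture viewer there is one more tool, called after "Call:" by a JSON object that holds its "method" and its "body". servo_tool: Moves the arm, as the interface text tells. Its arguments: {"type":"object","properties":{"plan":{"type":"array"},"squeeze":{"type":"number"}},"required":["plan"]}

```bash
mkdir -p pics; ls; python3 - <<'E'
from workcell import env
import cv2
print(env.state())
for n in ["scene","side","wrist"]:
    f=env.grab_frame(n)
    cv2.imwrite(f"pics/{n}0.png",f["pixels"][:,:,::-1])
    print(n,f["intrinsics"],f["eye"],f["attitude"],[k for k in f])
E
```

```text
pics
{'time_s': 0.0, 'qpos': array([ 6.70931487e+01,  1.83515789e+01,  8.97061786e+01, -2.44604807e-03,
        7.20413227e+01, -1.14749699e+00]), 'qvel': array([ 0.05644329, -0.0221196 , -0.03669746, -0.07824859, -0.04880503,
       -0.00554202]), 'effort': array([ 1.11510646e-03, -4.12468529e+01, -2.31974763e+01,  7.26637454e-02,
        4.58001543e-02, -1.46286066e-04]), 'ee_pos': array([212.99361978, 533.56853733, 213.12242208]), 'ee_rot': array([1.79999659e+02, 9.91070213e-02, 6.82414016e+01]), 'force': array([0.06243553, 0.205965  , 0.1201117 ]), 'torque': array([ 0.01534084, -0.06240833, -0.01041391]), 'gripper_width': 90.85954742371435}
scene [[373.39975318   0.         251.99500081]
 [  0.         373.39975318 196.58147312]
 [  0.           0.           1.        ]] [  20.39811634 -586.00178877  558.59725429] [ 57.78136432   1.20046196 -43.15660843] ['pixels', 'intrinsics', 'eye', 'attitude']
side [[403.10632881   0.         248.9859457 ]
 [  0.         403.10632881 192.38985143]
 [  0.           0.           1.        ]] [  519.56802021 -1109.18145278   539.24125223] [66.05350034 -1.57210111 -0.57108179] ['pixels', 'intrinsics', 'eye', 'attitude']
wrist [[265.00504662   0.         259.12465903]
 [  0.         265.00504662 191.78416705]
 [  0.           0.           1.        ]] [136.65872025 564.41767998 385.38186142] [-17.0725001    0.0801256   68.15252371] ['pixels', 'intrinsics', 'eye', 'attitude']
```

View pics/scene0.png

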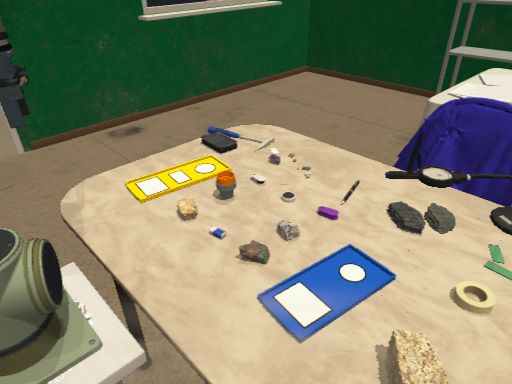

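View pics/side0.png

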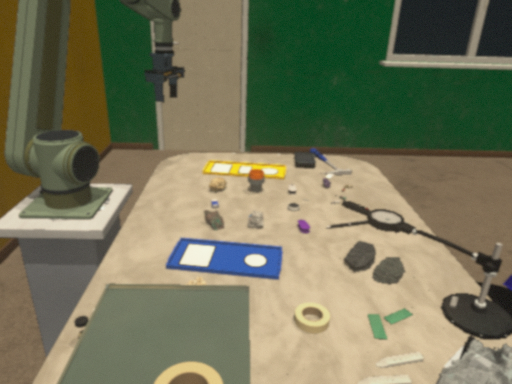

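View pics/wrist0.png

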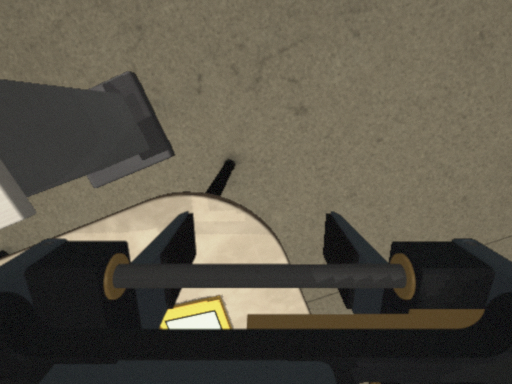

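```bash
cat > h.py <<'E'
import numpy as np,cv2
from scipy.spatial.transform import Rotation as R
def rot(a): return R.from_euler('xyz',a,degrees=True).as_matrix()
def ray(f,u,v):
    K=np.array(f["intrinsics"]); 
    d=np.array([(u-K[0,2])/K[0,0],-(v-K[1,2])/K[1,1],-1.])
    return np.array(f["eye"]),rot(f["attitude"])@d
def on(f,u,v,z):
    e,d=ray(f,u,v); return e+d*(z-e[2])/d[2]
def proj(f,p):
    K=np.array(f["intrinsics"]); q=rot(f["attitude"]).T@(np.array(p)-f["eye"])
    return K[0,0]*q[0]/-q[2]+K[0,2], K[1,1]*-q[1]/-q[2]+K[1,2]
E
python3 - <<'E'
import cv2
a=cv2.imread('pics/scene0.png');cv2.imwrite('pics/scene0z.png',cv2.resize(a[130:340,110:410],None,fx=2.66,fy=2.66,interpolation=cv2.INTER_CUBIC))
a=cv2.imread('pics/side0.png');cv2.imwrite('pics/side0z.png',cv2.resize(a[150:290,150:350],None,fx=4,fy=4,interpolation=cv2.INTER_CUBIC))
E
```

```text
(no output)
```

View pics/scene0z.png

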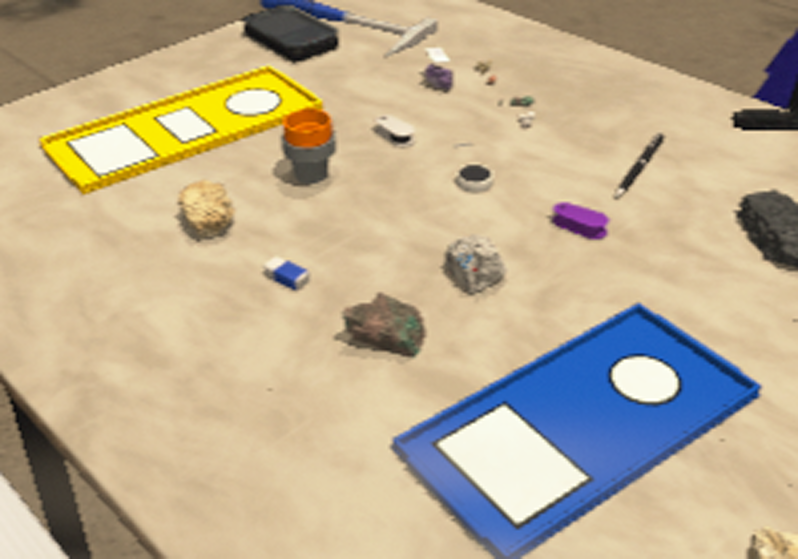

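View pics/side0z.png

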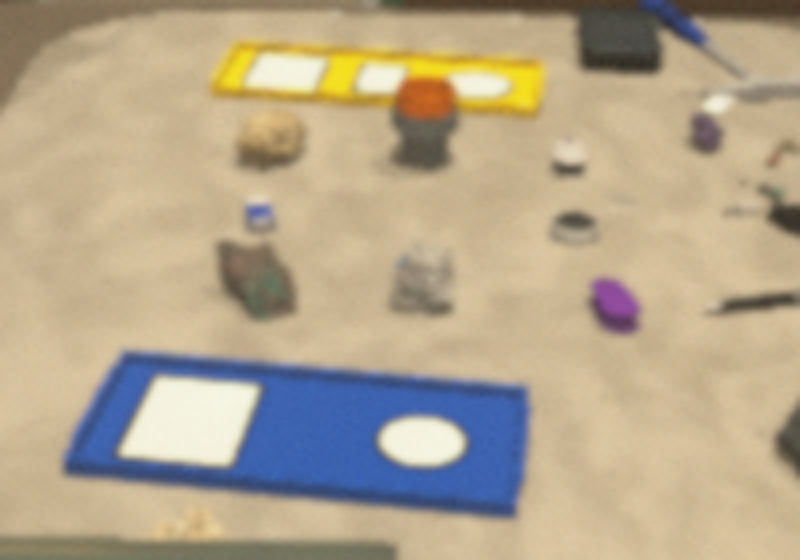

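The scene view shows all pieces: the yellow tray on the left and the blue tray on the right. Between them are the tan stone (187,209), the cups (226,185), the loupe (258,180), the magnet (288,197), the eraser (217,233), the ore (254,252) and the white rock (288,229).

```bash
cat > meas0.py <<'E'
from h import *
from workcell import env
f=env.grab_frame("scene"); g=env.grab_frame("side")
hsv=cv2.cvtColor(f["pixels"],cv2.COLOR_RGB2HSV); h2=cv2.cvtColor(g["pixels"],cv2.COLOR_RGB2HSV)
Z=lambda x,y:(110+(x+.5)/2.66-.5,130+(y+.5)/2.66-.5)
S=lambda x,y:(150+(x+.5)/4-.5,150+(y+.5)/4-.5)
P={'tan':((206,212),(270,138),17),'cup_orange_rim':((308,122),(427,88),68),'loupe':((394,128),(570,155),10),'magnet':((474,174),(575,222),12),'eraser':((287,272),(260,214),7),'ore':((385,325),(257,280),18),'white':((474,266),(423,280),20),'purple':((580,220),(615,304),8)}
for n,(a,b,z) in P.items():
    print(n,on(f,*Z(*a),z)[:2].round(),on(g,*S(*b),z)[:2].round())
# white places
for name,F,H in(("scene",f,hsv),("side",g,h2)):
    m=cv2.inRange(H,(0,0,200),(179,45,255))
    n,l,s,c=cv2.connectedComponentsWithStats(m)
    for i in range(1,n):
        if s[i,4]>60 and on(F,*c[i],4)[2]==4:
            p=on(F,*c[i],4)
            if 0<p[0]<900 and abs(p[1])<600: print(name,s[i],c[i].round(1),p[:2].round(1))
E
python3 meas0.py
```

```text
tan [438. 123.] [440. 129.]
cup_orange_rim [568. 118.] [569. 120.]
loupe [692. 122.] [690. 123.]
magnet [681. -10.] [680. -10.]
eraser [442.   3.] [440.   3.]
ore [ 447. -122.] [ 447. -125.]
white [ 556. -122.] [ 561. -124.]
purple [ 695. -134.] [ 694. -131.]
scene [195 164  20   9 135] [204.8 167.9] [625.2 296.2]
scene [169 171  21  12 142] [179.3 176.4] [535.7 307.2]
scene [137 177  31  18 327] [151.8 185.8] [445.8 317.2]
scene [  48  262   96  122 4189] [ 96.8 333.4] [106.3 -73.5]
scene [340 264  25  17 317] [352.1 272.2] [ 559.1 -300.7]
scene [ 275  283   56   43 1235] [302.1 303.7] [ 419.2 -283.3]
side [213 164  18   7 101] [221.1 167.4] [443. 324.]
side [   0  184  130   47 1704] [ 67.8 216. ] [ 34.1 -94.2]
side [181 245  33  21 532] [197.3 254.9] [ 417.8 -281.2]
side [245 255  21  11 184] [254.9 259.9] [ 556.5 -298.7]
side [444 347  18  20  95] [453.5 357.6] [ 893.9 -590.8]
side [387 355  35  10 107] [404.7 359.1] [ 807.  -595.5]
```

Call:
{"method": "servo_tool", "body": {"plan": [[[0,0,0],[-37,49,-4],91],[[0,0,0],[-37,49,-4],91],[[0,0,0],[-37,49,-4],91],[[0,0,0],[-37,49,-4],91],[[0,0,0],[-37,49,-4],91],[[0,0,0],[-37,49,-4],91],[[0,0,0],[-37,49,-4],91],[[0,0,0],[-37,49,-4],91],[[0,0,0],[-37,49,-4],91],[[0,0,0],[-37,49,-4],91]]}}

```text
time_s: 1.5
ee_pos: [537.2, 3.0, 254.2]
ee_rot: [179.8, -0.2, 68.7]
force: [0.9, 0.1, 0.2]
gripper_width: 90.9
```

Call:
{"method": "servo_tool", "body": {"plan": [[[0,0,10],[0,0,0],91],[[0,0,10],[0,0,0],91],[[0,0,10],[0,0,0],91],[[0,0,10],[0,0,0],91],[[0,0,10],[0,0,0],91],[[0,0,10],[0,0,0],91],[[0,0,9],[0,0,0],91],[[0,0,0],[20,30,0],91],[[0,0,0],[3,25,0],91],[[0,0,0],[0,0,0],91]]}}

```text
time_s: 2.75
ee_pos: [559.2, -59.5, 252.3]
ee_rot: [-179.9, -0.1, -3.1]
force: [-0.3, 0.8, 0.3]
gripper_width: 91.0
```

```bash
python3 - <<'E'
from h import *
from workcell import env
import pickle
f=env.grab_frame("wrist"); pickle.dump(f,open('w1.pkl','wb'))
cv2.imwrite("pics/w1.png",cv2.resize(f["pixels"][:,:,::-1],(768,576),interpolation=cv2.INTER_CUBIC))
print(f["eye"],f["attitude"],env.state()["ee_pos"],env.state()["ee_rot"],env.state()["qpos"])
E
```

```text
[564.67317188  23.32581437 424.58104019] [-17.00731493  -0.05785105  -3.13873162] [559.13150514 -58.72288475 252.28757223] [-1.79889926e+02 -8.39495071e-02 -3.00482692e+00] [-7.23684667 15.88181783 87.57673385  0.11928128 76.46587893 -4.25993866]
```

View pics/w1.png

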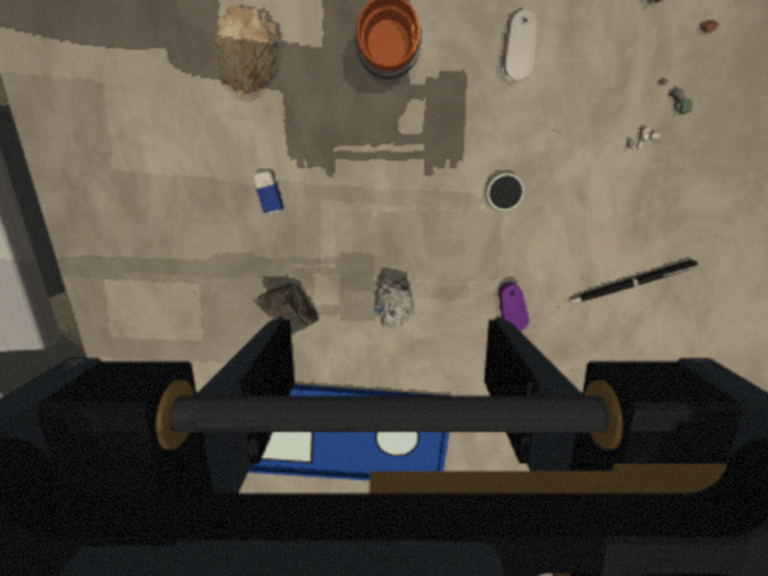

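```bash
python3 - <<'E'
from h import *
import pickle
f=pickle.load(open('w1.pkl','rb'));a=f["pixels"][:,:,::-1]
A=cv2.resize(a[170:235,155:290],None,fx=5.9,fy=5.9,interpolation=cv2.INTER_CUBIC)
B=cv2.resize(a[0:65,135:365],None,fx=3.4,fy=3.4,interpolation=cv2.INTER_CUBIC)
A=A[:, :782];B=B[:, :782]
cv2.imwrite('pics/w1z.png',cv2.convertScaleAbs(np.vstack([A[:350,:780],B[:221,:780]]),alpha=1.3))
E
```

```text
(no output)
```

View pics/w1z.png

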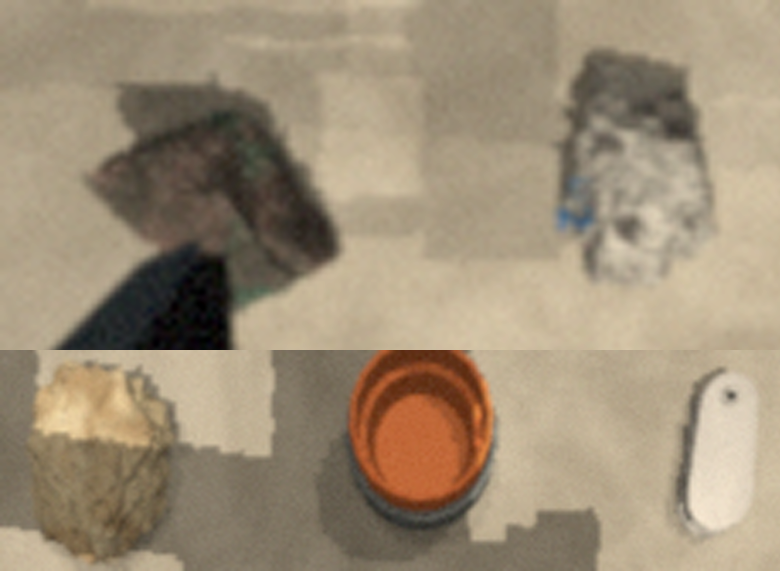

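The wrist view shows the ore (190,202) partly behind a finger, the white rock (262,198), the magnet (336,127), the eraser (179,127), the tan stone (165,33), the cups (259,25) and the loupe (346,30). I'll move closer to the ore.

Call:
{"method": "servo_tool", "body": {"plan": [[[0,0,0],[-35,46,17],91],[[0,0,0],[-35,46,17],91],[[0,0,0],[-35,46,17],91],[[0,0,0],[0,0,0],91],[[0,0,0],[0,0,0],91],[[0,0,0],[0,0,0],91],[[0,0,0],[0,0,0],91],[[0,0,0],[0,0,0],91],[[0,0,0],[0,0,0],91],[[0,0,0],[0,0,0],91]]}}

```text
time_s: 4.05
ee_pos: [449.1, -186.8, 200.5]
ee_rot: [-179.8, -0.4, -2.4]
force: [0.1, -0.3, 0.9]
gripper_width: 90.8
```

```bash
cat > look.py <<'E'
from h import *
from workcell import env
import pickle,sys
n=sys.argv[1]; cam=sys.argv[2] if len(sys.argv)>2 else "wrist"
f=env.grab_frame(cam); pickle.dump(f,open(n+'.pkl','wb'))
a=f["pixels"][:,:,::-1]
if len(sys.argv)>3:
    x0,y0,x1,y1=map(int,sys.argv[3].split(',')); a=a[y0:y1,x0:x1]
s=min(800/a.shape[1],600/a.shape[0])
cv2.imwrite(f"pics/{n}.png",cv2.convertScaleAbs(cv2.resize(a,None,fx=s*.999,fy=s*.999,interpolation=cv2.INTER_CUBIC),alpha=1.2))
s_=env.state();print("scale",s,s_["ee_pos"].round(1),s_["ee_rot"].round(1),s_["time_s"])
E
python3 look.py w2 wrist 100,40,400,250
```

```text
scale 2.6666666666666665 [ 449.  -186.8  200.5] [-179.8   -0.4   -2.4] 4.1
```

View pics/w2.png

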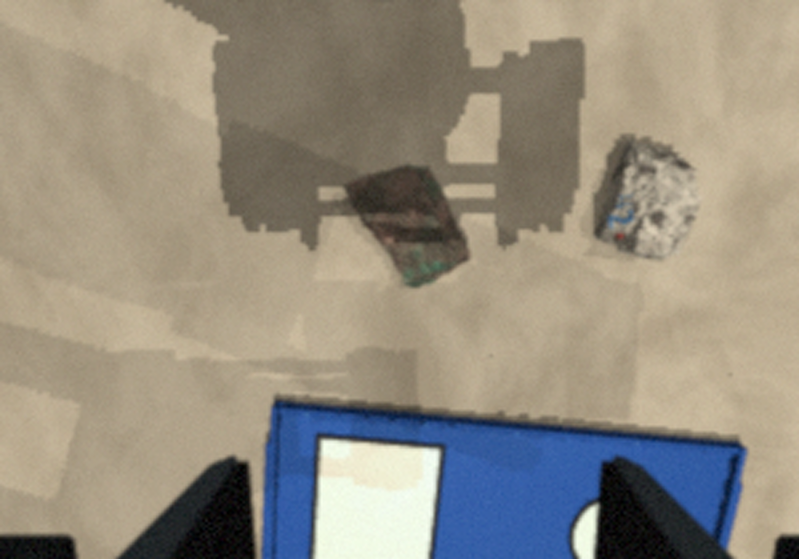

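The ore lies at crop (408,225), with its long axis tilted about 25°, and the tray edges are visible.

```bash
python3 - <<'E'
from h import *
import pickle
f=pickle.load(open('w2.pkl','rb'))
T=lambda p:(100+(p[0]+.5)/2.6666-.5,40+(p[1]+.5)/2.6666-.5)
def rect(pts,z):
    P=np.array([on(f,*T(p),z)[:2] for p in pts],np.float32); r=cv2.minAreaRect(P); print(z,np.round(r[0],1),np.round(r[1],1),r[2]); print(P.round(0).tolist())
ore=[(345,185),(428,167),(470,255),(415,287),(385,245)]
for z in(0,20,35): rect(ore,z)
# tray: outer corners top z=12
c=[(276,400),(745,443)]
print([on(f,*T(p),12) for p in c])
p=[(317,436),(443,446)]
print([on(f,*T(q),4) for q in p])
E
```

```text
0 [ 447.2 -117.6] [40.5 61.8] 27.47273826599121
[[415.0, -100.0], [457.0, -93.0], [477.0, -137.0], [448.0, -152.0], [433.0, -130.0]]
20 [ 447.5 -116.9] [38.3 58.5] 27.4727783203125
[[417.0, -100.0], [457.0, -93.0], [476.0, -135.0], [448.0, -150.0], [434.0, -129.0]]
35 [ 447.7 -116.3] [36.7 56. ] 27.47279167175293
[[418.0, -100.0], [457.0, -94.0], [475.0, -134.0], [448.0, -148.0], [435.0, -127.0]]
[array([ 371.24719353, -206.96397998,   12.        ]), array([ 623.3356339 , -242.82862769,   12.        ])]
[array([ 389.86628459, -230.90805146,    4.        ]), array([ 459.17247076, -239.96651012,    4.        ])]
```

Call:
{"method": "servo_tool", "body": {"plan": [[[0,0,-9],[-2,-35,30],91],[[0,0,-9],[0,-34,30],91],[[0,0,-9],[0,0,30],91],[[0,0,0],[0,0,10],91],[[0,0,0],[0,0,0],91],[[0,0,0],[0,0,0],91],[[0,0,0],[0,0,0],91],[[0,0,0],[0,0,0],91],[[0,0,0],[0,0,0],91],[[0,0,0],[0,0,0],91]]}}

```text
time_s: 5.35
ee_pos: [449.3, -118.6, 102.5]
ee_rot: [179.6, -1.0, 24.9]
force: [0.3, 0.1, -0.4]
gripper_width: 90.9
```

```bash
cat > go.py <<'E'
# totals from present pose to a target: turn first, then shift in the turned axes
import sys,numpy as np
from workcell import env
s=env.state();x,y,z,yaw=map(float,sys.argv[1:5]);p=s["ee_pos"];r=s["ee_rot"]
def sh(w):
    c,q=np.cos(np.radians(w)),np.sin(np.radians(w));dx,dy=x-p[0],y-p[1]
    return np.round([c*dx+q*dy,q*dx-c*dy,p[2]-z],1)
print("now",p.round(1),r.round(1),"turn z",round((r[2]-yaw+180)%360-180,1),"shift if now",sh(r[2]),"if after turn",sh(yaw),"t",s["time_s"],s["force"].round(1),s["gripper_width"])
E
python3 go.py 447 -118 5 26
```

```text
now [ 449.3 -118.6  102.5] [179.6  -1.   24.9] turn z -1.1 shift if now [-1.9 -1.5 97.5] if after turn [-1.8 -1.5 97.5] t 5.35 [ 0.3  0.1 -0.4] 90.8692234062251
```

Call:
{"method": "servo_tool", "body": {"plan": [[[0,0,0],[-2,-1,40],91],[[0,0,0],[0,0,35],91],[[0,0,0],[0,0,22],91],[[0,0,0],[0,0,0],20],[[0,0,0],[0,0,0],20],[[0,0,0],[0,0,0],20],[[0,0,0],[0,0,0],20],[[0,0,0],[0,0,0],20],[[0,0,0],[0,0,0],20],[[0,0,0],[0,0,0],20]], "squeeze": 20}}

```text
time_s: 6.6
ee_pos: [452.3, -119.5, 7.1]
ee_rot: [179.2, -1.4, 24.9]
force: [0.5, -0.3, -1.9]
gripper_width: 39.3
```

```bash
python3 go.py 418.4 -282 80 -7.5;python3 look.py s3 scene 200,200,420,360
```

```text
now [ 452.3 -119.5    7.1] [179.2  -1.4  24.9] turn z 32.4 shift if now [-99.1 133.2 -72.9] if after turn [-12.4 165.5 -72.9] t 6.6 [ 0.5 -0.3 -1.9] 39.33786067478726
scale 3.6363636363636362 [ 452.3 -119.5    7.1] [179.2  -1.4  24.9] 6.65
```

View pics/s3.png

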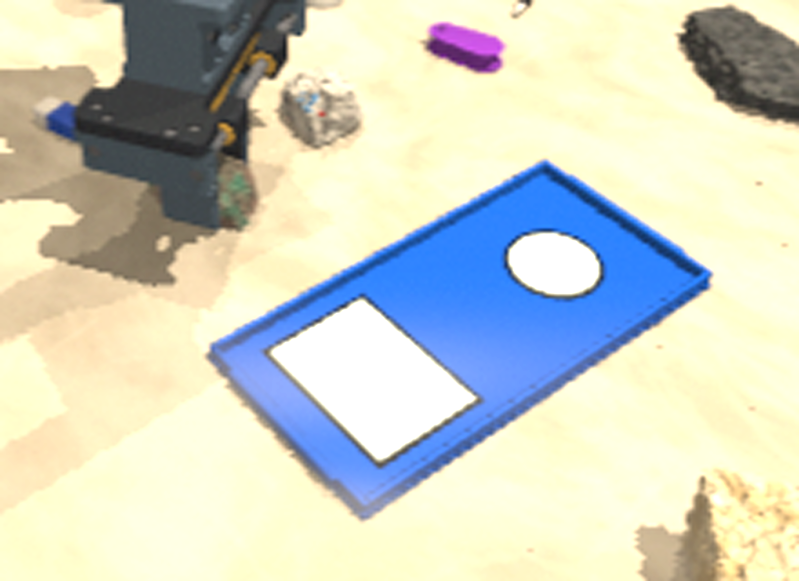

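Call:
{"method": "servo_tool", "body": {"plan": [[[0,0,0],[0,0,-30],20],[[0,0,0],[0,0,-43],20],[[0,0,10],[0,0,0],20],[[0,0,10],[0,0,0],20],[[0,0,10],[0,0,0],20],[[0,0,0],[-4,40,0],20],[[0,0,0],[-4,42,0],20],[[0,0,0],[-4,42,0],20],[[0,0,0],[0,38,0],20],[[0,0,0],[0,0,0],20]]}}

```text
time_s: 7.9
ee_pos: [419.8, -282.7, 79.6]
ee_rot: [-179.9, -1.4, -6.1]
force: [0.0, 0.2, -1.9]
gripper_width: 39.1
```

```bash
python3 go.py 418.4 -282 10 -7.5;python3 look.py w4 wrist; python3 look.py s4 scene 200,200,420,360
```

```text
now [ 419.8 -282.7   79.6] [-179.9   -1.4   -6.1] turn z 1.4 shift if now [-1.4 -0.6 69.6] if after turn [-1.4 -0.5 69.6] t 7.9 [ 0.   0.2 -1.9] 39.08799555502496
scale 1.5625 [ 419.4 -281.2   79.4] [-179.8   -1.4   -6. ] 7.95
scale 3.6363636363636362 [ 419.3 -280.2   79.4] [-179.8   -1.3   -5.9] 8.0
```

View pics/w4.png

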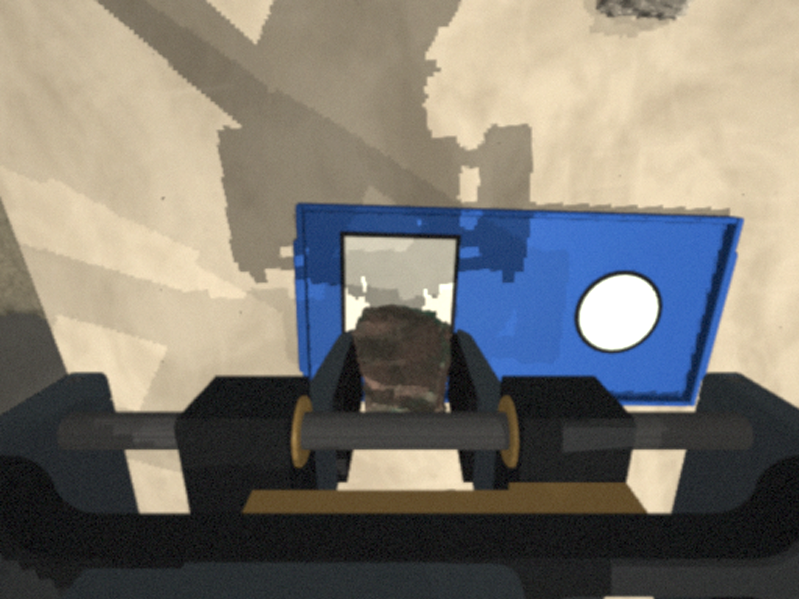

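View pics/s4.png

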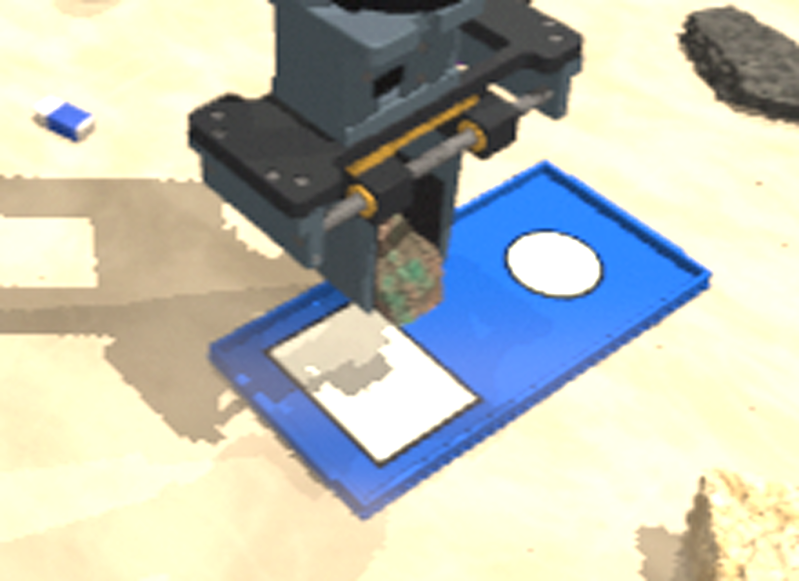

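Call:
{"method": "servo_tool", "body": {"plan": [[[0,0,1.5],[-1,2,30],20],[[0,0,0],[0,0,22],20],[[0,0,0],[0,0,15],20],[[0,0,0],[0,0,0],20],[[0,0,0],[0,0,0],20],[[0,0,0],[0,0,0],20],[[0,0,0],[0,0,0],20],[[0,0,0],[0,0,0],20],[[0,0,0],[0,0,0],20],[[0,0,0],[0,0,0],20]]}}

```text
time_s: 9.25
ee_pos: [421.0, -276.6, 12.9]
ee_rot: [-179.7, -1.4, -7.1]
force: [-0.3, 1.1, -2.2]
gripper_width: 38.9
```

```bash
python3 go.py 418.4 -282 11 -7.5; python3 - <<'E'
from h import *
import pickle
f=pickle.load(open('w4.pkl','rb'))
m=cv2.inRange(cv2.cvtColor(f["pixels"],cv2.COLOR_RGB2HSV),(0,0,190),(179,40,255))
n,l,s,c=cv2.connectedComponentsWithStats(m)
for i in range(1,n):
    if s[i,4]>500: print(s[i],c[i],on(f,*c[i],4))
T=lambda p:(p[0]/1.5625,p[1]/1.5625)
for p in[(342,235),(459,236)]: print(on(f,*T(p),4))
for p in[(297,204),(741,218)]: print(on(f,*T(p),12))
E
```

```text
now [ 421.  -276.6   12.9] [-179.7   -1.4   -7.1] turn z 0.4 shift if now [-2.   5.6  1.9] if after turn [-1.9  5.7  1.9] t 9.25 [-0.3  1.1 -2.2] 38.88691305011248
[ 372  176   49   48 1809] [395.90049751 199.60751797] [ 558.67242208 -299.56899502    4.        ]
[ 390.65028326 -231.43507908    4.        ]
[ 460.0925272  -239.76320125    4.        ]
[ 369.33469003 -210.40738982   12.        ]
[ 623.65892905 -246.26092403   12.        ]
```

Call:
{"method": "servo_tool", "body": {"plan": [[[0,0,0],[-2,5.5,0],20],[[0,0,0],[0,0,0],20],[[0,0,0],[0,0,0],20],[[0,0,0],[0,0,0],20],[[0,0,0],[0,0,0],20],[[0,0,0],[0,0,0],20],[[0,0,0],[0,0,0],20],[[0,0,0],[0,0,0],20],[[0,0,0],[0,0,0],20],[[0,0,0],[0,0,0],20]]}}

```text
time_s: 10.5
ee_pos: [418.1, -282.2, 12.7]
ee_rot: [-179.7, -1.4, -7.1]
force: [-0.5, 0.6, -2.7]
gripper_width: 39.3
```

```bash
python3 go.py 418.4 -282 11 -7.5;python3 go.py 418.4 -282 11 -7.5
```

```text
now [ 418.1 -282.2   12.7] [-179.7   -1.4   -7.1] turn z 0.4 shift if now [ 0.3 -0.3  1.7] if after turn [ 0.3 -0.3  1.7] t 10.5 [-0.5  0.6 -2.7] 39.2624835906413
now [ 418.1 -282.2   12.7] [-179.7   -1.4   -7.1] turn z 0.4 shift if now [ 0.3 -0.3  1.7] if after turn [ 0.3 -0.3  1.7] t 10.5 [-0.5  0.6 -2.7] 39.2624835906413
```

Call:
{"method": "servo_tool", "body": {"plan": [[[0,0,0],[0,0,1.5],20],[[0,0,0],[0,0,0],65],[[0,0,0],[0,0,0],65],[[0,0,0],[0,0,0],65],[[0,0,0],[0,0,0],65],[[0,0,0],[0,0,-20],65],[[0,0,0],[0,0,-40],65],[[0,0,0],[0,20,-50],91],[[0,0,0],[0,50,-20],91],[[0,0,0],[0,0,0],91]]}}

```text
time_s: 11.75
ee_pos: [406.5, -353.7, 145.3]
ee_rot: [-179.8, -1.5, -7.1]
force: [-0.7, 0.9, -0.3]
gripper_width: 90.3
```

```bash
python3 look.py w5 wrist 100,40,400,265; python3 look.py s5 scene 200,200,420,360
```

```text
scale 2.6666666666666665 [ 405.9 -351.5  144.3] [-179.7   -1.3   -7. ] 11.8
scale 3.6363636363636362 [ 405.4 -350.1  143.3] [-179.6   -1.2   -7. ] 11.85
```

View pics/w5.png

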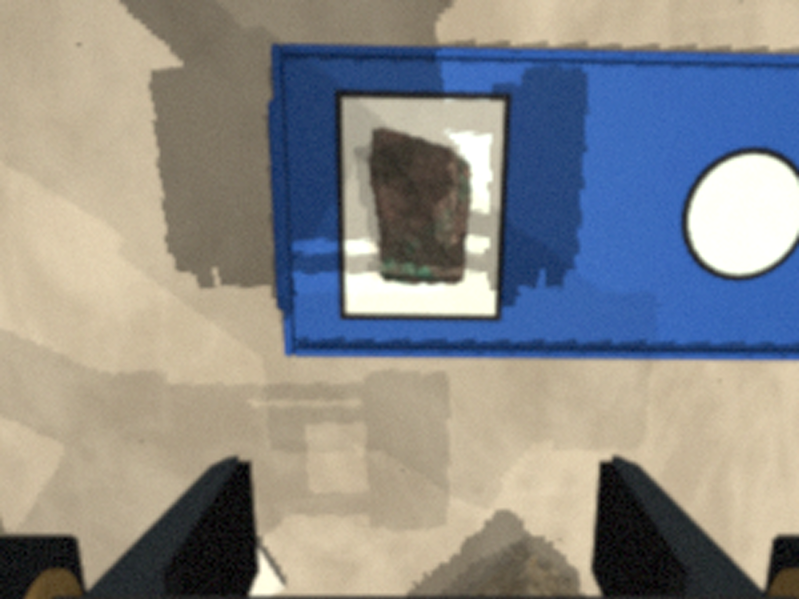

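View pics/s5.png

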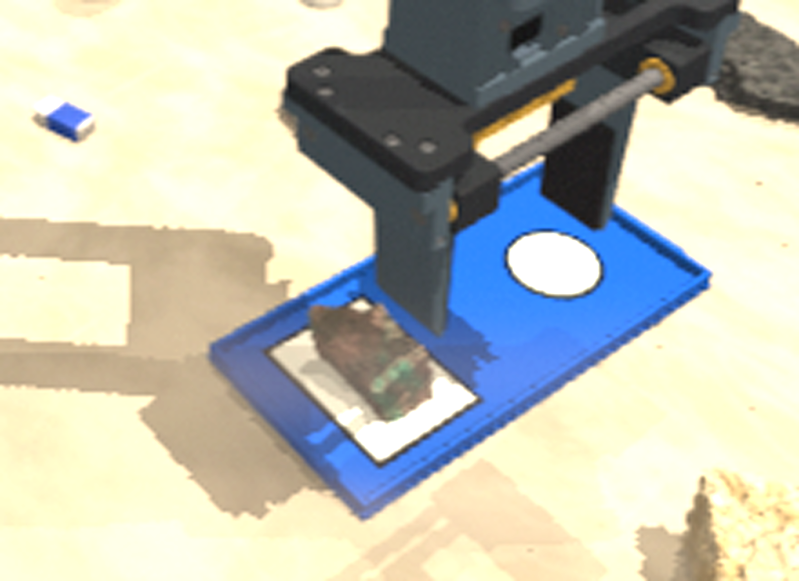

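```bash
python3 - <<'E'
from h import *
import pickle
f=pickle.load(open('w5.pkl','rb'))
T=lambda p:(100+(p[0]+.5)/2.6666-.5,40+(p[1]+.5)/2.6666-.5)
def rect(pts,z):
    P=np.array([on(f,*T(p),z)[:2] for p in pts],np.float32); r=cv2.minAreaRect(P); print(z,np.round(r[0],1),np.round(r[1],1),r[2])
rect([(340,94),(509,96),(499,318),(343,317)],4)
for z in(4,20,34): rect([(373,128),(430,140),(470,160),(470,200),(465,280),(383,281)],z)
m=cv2.inRange(cv2.cvtColor(f["pixels"],cv2.COLOR_RGB2HSV),(0,0,190),(179,40,255))
print(on(f,*T((744,214)),4))
E
python3 go.py 447 -10 150 -7
```

```text
4 [ 419.3 -280.1] [92.1 69.8] 82.03712463378906
4 [ 419.7 -278.2] [63.2 40.2] 83.92052459716797
20 [ 419.4 -277.9] [60.  38.2] 83.9205551147461
34 [ 419.1 -277.5] [57.2 36.4] 83.92051696777344
[ 557.38522261 -298.74134333    4.        ]
now [ 405.4 -350.1  143.3] [-179.6   -1.2   -7. ] turn z 0.0 shift if now [ 1.000e-01 -3.426e+02 -6.700e+00] if after turn [-2.000e-01 -3.426e+02 -6.700e+00] t 11.85 [ 0.  -0.3 -0.6] 91.26310274830607
```

```bash
cat > ctr.py <<'E'
from h import *
import pickle
f=pickle.load(open('w1.pkl','rb'))
h=cv2.cvtColor(f["pixels"],cv2.COLOR_RGB2HSV)
def big(m,box,nm,z):
    x0,y0,x1,y1=box; s=m[y0:y1,x0:x1]; cs,_=cv2.findContours(s,cv2.RETR_EXTERNAL,cv2.CHAIN_APPROX_NONE)
    c=max(cs,key=cv2.contourArea); c=c.reshape(-1,2)+[x0,y0]
    P=np.array([on(f,u,v,z)[:2] for u,v in c],np.float32); r=cv2.minAreaRect(P); print(nm,"minrect",np.round(r[0],1),np.round(r[1],1),round(r[2],1),"circ",np.round(cv2.minEnclosingCircle(P)[0],1),round(cv2.minEnclosingCircle(P)[1],1))
big(cv2.inRange(h,(0,0,0),(179,255,70)),(318,108,356,145),"mag black",12)
big(cv2.inRange(h,(0,0,190),(179,35,255)),(318,108,356,145),"mag white",12)
big(cv2.inRange(h,(0,0,165),(179,35,255)),(330,0,365,60),"loupe",16)
E
python3 ctr.py
python3 - <<'E'
import cv2,pickle
f=pickle.load(open('w1.pkl','rb'));h=cv2.cvtColor(f["pixels"],cv2.COLOR_RGB2HSV)
print(h[127,316:360].tolist()); print(h[30,330:365].tolist())
E
```

```text
mag black minrect [681.   -8.2] [28.8 29.9] 1.1 circ [681.  -8.] 15.4
[[19, 54, 162], [20, 55, 162], [20, 54, 164], [18, 55, 163], [19, 54, 160], [20, 53, 155], [21, 53, 131], [19, 50, 107], [23, 39, 118], [27, 35, 140], [28, 32, 121], [30, 30, 51], [10, 17, 44], [45, 12, 41], [0, 12, 43], [173, 28, 37], [8, 24, 43], [0, 18, 43], [60, 18, 42], [30, 27, 38], [15, 12, 42], [30, 18, 42], [0, 6, 42], [24, 28, 46], [10, 36, 43], [15, 35, 44], [18, 28, 45], [0, 17, 45], [50, 17, 44], [6, 29, 44], [30, 13, 38], [21, 35, 72], [28, 35, 130], [24, 46, 160], [20, 55, 148], [18, 59, 147], [17, 60, 149], [19, 59, 146], [20, 57, 147], [19, 60, 148], [21, 57, 142], [19, 60, 145], [17, 58, 146], [18, 62, 145]]
[[20, 55, 149], [19, 58, 149], [19, 59, 148], [19, 61, 139], [20, 59, 129], [19, 58, 109], [19, 51, 80], [23, 37, 82], [18, 36, 119], [17, 40, 161], [18, 42, 172], [17, 38, 173], [18, 39, 171], [20, 40, 174], [19, 39, 175], [19, 42, 172], [18, 39, 177], [18, 42, 177], [19, 39, 177], [18, 42, 177], [18, 40, 174], [18, 41, 174], [20, 38, 176], [18, 41, 175], [18, 42, 172], [18, 39, 169], [19, 41, 169], [19, 47, 157], [19, 56, 154], [19, 54, 157], [20, 55, 154], [20, 54, 157], [20, 55, 158], [18, 55, 154], [19, 56, 156]]Traceback (most recent call last):
  File "ctr.py", line 10, in <module>
    big(cv2.inRange(h,(0,0,190),(179,35,255)),(318,108,356,145),"mag white",12)
    ~~~^^^^^^^^^^^^^^^^^^^^^^^^^^^^^^^^^^^^^^^^^^^^^^^^^^^^^^^^^^^^^^^^^^^^^^^^
  File "ctr.py", line 7, in big
    c=max(cs,key=cv2.contourArea); c=c.reshape(-1,2)+[x0,y0]
ValueError: max() iterable argument is empty
```

Call:
{"method": "servo_tool", "body": {"plan": [[[0,0,0],[29,-46,3],91],[[0,0,0],[29,-46,3],91],[[0,0,0],[29,-46,3],91],[[0,0,0],[29,-46,3],91],[[0,0,0],[29,-46,4],91],[[0,0,0],[29,-46,4],91],[[0,0,0],[29,-46,8],91],[[0,0,0],[29,-46,10],91],[[0,0,0],[0,0,0],91],[[0,0,0],[0,0,0],91]]}}

```text
time_s: 13.1
ee_pos: [676.4, 12.2, 97.4]
ee_rot: [-179.3, 0.4, -6.5]
force: [1.1, -0.1, 0.0]
gripper_width: 90.9
```

```bash
python3 go.py 681 -8.5 2 -7
```

```text
now [676.4  12.2  97.4] [-179.3    0.4   -6.5] turn z 0.5 shift if now [ 6.9 20.1 95.4] if after turn [ 7.1 20.  95.4] t 13.1 [ 1.1 -0.1  0. ] 90.873120352649
```

Call:
{"method": "servo_tool", "body": {"plan": [[[0,0,0],[4,10,10],91],[[0,0,0],[3,10,20],91],[[0,0,0],[0,0,20],91],[[0,0,0],[0,0,15],91],[[0,0,0],[0,0,0],60],[[0,0,0],[0,0,0],60],[[0,0,0],[0,0,0],60],[[0,0,0],[0,0,0],60],[[0,0,0],[0,0,0],60],[[0,0,0],[0,0,0],60]]}}

```text
time_s: 14.35
ee_pos: [678.4, -15.5, 31.7]
ee_rot: [-179.4, 0.3, -6.8]
force: [-0.9, -0.4, -0.5]
gripper_width: 60.1
```

```bash
python3 go.py 681 -8.5 2 -7; python3 look.py s6 scene 180,130,400,290; python3 look.py w6 wrist
```

```text
now [678.4 -15.5  31.7] [-179.4    0.3   -6.8] turn z 0.2 shift if now [ 1.7 -7.3 29.7] if after turn [ 1.7 -7.3 29.7] t 14.35 [-0.9 -0.4 -0.5] 60.116903032203666
scale 3.6363636363636362 [678.4 -15.5  31.7] [-179.4    0.3   -6.8] 14.4
scale 1.5625 [678.3 -15.5  31.6] [-179.4    0.3   -6.8] 14.45
```

View pics/s6.png

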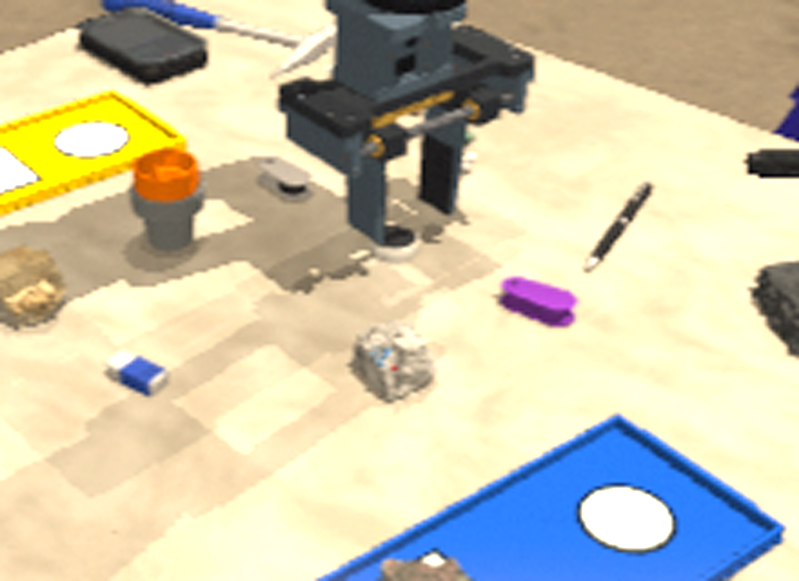

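View pics/w6.png

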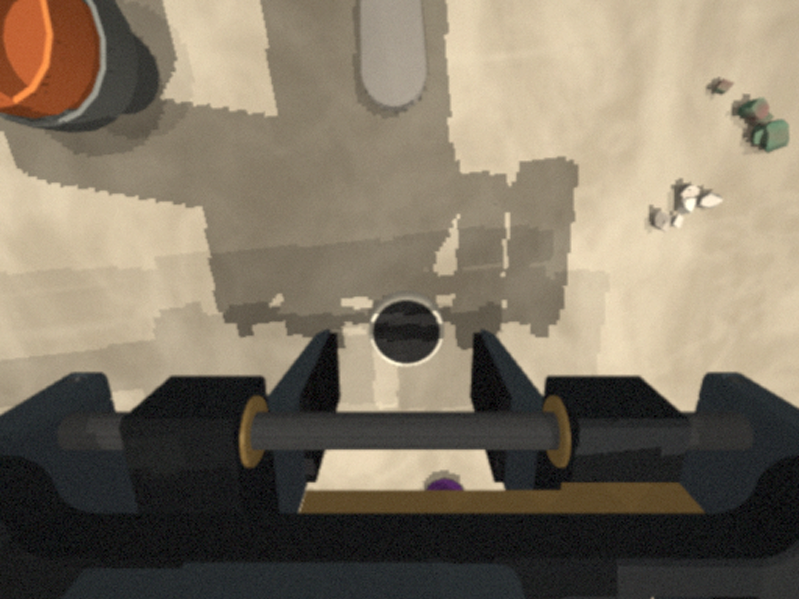

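```bash
python3 - <<'E'
from h import *
import pickle
f=pickle.load(open('w6.pkl','rb'))
print(on(f,406/1.5625,332/1.5625,12))
E
```

```text
[680.89840261  -7.95663731  12.        ]
```

Call:
{"method": "servo_tool", "body": {"plan": [[[0,0,0],[2,-7.5,0],60],[[0,0,0],[0,0,15],60],[[0,0,0],[0,0,10],60],[[0,0,0],[0,0,4],60],[[0,0,0],[0,0,0],60],[[0,0,0],[0,0,0],20],[[0,0,0],[0,0,0],20],[[0,0,0],[0,0,0],20],[[0,0,0],[0,0,0],20],[[0,0,0],[0,0,0],20]], "squeeze": 15}}

```text
time_s: 15.7
ee_pos: [681.6, -7.4, 0.6]
ee_rot: [-179.4, 0.3, -6.8]
force: [0.4, 0.1, 1.6]
gripper_width: 37.3
```

```bash
python3 go.py 558 -299.5 80 -7
```

```text
now [ 6.816e+02 -7.400e+00  6.000e-01] [-179.4    0.3   -6.8] turn z 0.2 shift if now [-88.  304.8 -79.4] if after turn [-87.1 305.  -79.4] t 15.7 [0.4 0.1 1.6] 37.255843346080965
```

Call:
{"method": "servo_tool", "body": {"plan": [[[0,0,0],[0,0,-30],20],[[0,0,0],[0,0,-50],20],[[0,0,0],[-13,45,0],20],[[0,0,0],[-13,45,0],20],[[0,0,0],[-13,45,0],20],[[0,0,0],[-13,45,0],20],[[0,0,0],[-13,45,0],20],[[0,0,0],[-13,40,0],20],[[0,0,0],[-10,30,0],20],[[0,0,0],[0,10,0],20]]}}

```text
time_s: 16.95
ee_pos: [551.7, -307.4, 75.9]
ee_rot: [-179.3, 0.9, -6.7]
force: [-0.1, 0.3, -0.3]
gripper_width: 37.5
```

```bash
python3 go.py 558 -299.5 20 -7
```

```text
now [ 551.7 -307.4   75.9] [-179.3    0.9   -6.7] turn z 0.3 shift if now [ 5.4 -8.6 55.9] if after turn [ 5.3 -8.6 55.9] t 16.95 [-0.1  0.3 -0.3] 37.457426471028576
```

Call:
{"method": "servo_tool", "body": {"plan": [[[0,0,0],[0,0,0],20],[[0,0,0],[0,0,0],20],[[-0.7,0.9,0],[5,-8,15],20],[[0,0,0],[0,0,20],20],[[0,0,0],[0,0,20],20],[[0,0,0],[0,0,0],20],[[0,0,0],[0,0,0],20],[[0,0,0],[0,0,0],20],[[0,0,0],[0,0,0],20],[[0,0,0],[0,0,0],20]]}}

```text
time_s: 18.2
ee_pos: [563.1, -293.0, 22.5]
ee_rot: [-180.0, -0.4, -6.3]
force: [-0.4, -0.5, -1.0]
gripper_width: 37.4
```

```bash
python3 go.py 558 -299.5 5 -7
```

```text
now [ 563.1 -293.    22.5] [-180.    -0.4   -6.3] turn z 0.7 shift if now [-4.3  7.  17.5] if after turn [-4.2  7.  17.5] t 18.2 [-0.4 -0.5 -1. ] 37.36997831886921
```

Call:
{"method": "servo_tool", "body": {"plan": [[[0,0,0],[-4.3,7,0],20],[[0,0,0],[0,0,7],20],[[0,0,0],[0,0,6],20],[[0,0,0],[0,0,3],20],[[0,0,0],[0,0,0],20],[[0,0,0],[0,0,0],20],[[0,0,0],[0,0,0],20],[[0,0,0],[0,0,0],20],[[0,0,0],[0,0,0],20],[[0,0,0],[0,0,0],20]]}}

```text
time_s: 19.45
ee_pos: [557.7, -300.3, 5.5]
ee_rot: [180.0, -0.4, -6.3]
force: [0.8, -0.8, -0.7]
gripper_width: 37.6
```

```bash
python3 go.py 558 -299.5 5 -7
```

```text
now [ 557.7 -300.3    5.5] [180.   -0.4  -6.3] turn z 0.7 shift if now [ 0.2 -0.8  0.5] if after turn [ 0.2 -0.8  0.5] t 19.45 [ 0.8 -0.8 -0.7] 37.60292352142
```

Call:
{"method": "servo_tool", "body": {"plan": [[[0,0,0],[0,0,0],55],[[0,0,0],[0,0,0],55],[[0,0,0],[0,0,0],55],[[0,0,0],[0,0,-15],60],[[0,0,0],[0,0,-40],91],[[0,0,0],[0,30,-40],91],[[0,0,0],[0,40,-30],91],[[0,0,0],[0,0,0],91],[[0,0,0],[0,0,0],91],[[0,0,0],[0,0,0],91]]}}

```text
time_s: 20.7
ee_pos: [549.4, -370.1, 138.9]
ee_rot: [179.9, -0.5, -6.2]
force: [0.2, 0.1, 0.5]
gripper_width: 91.2
```

```bash
python3 look.py w7 wrist 100,40,400,265; python3 go.py 440 40 150 -7
```

```text
scale 2.6666666666666665 [ 549.4 -369.9  138.6] [180.   -0.5  -6.2] 20.75
now [ 549.4 -369.9  138.6] [180.   -0.5  -6.2] turn z 0.8 shift if now [-152.8 -395.8  -11.4] if after turn [-158.5 -393.5  -11.4] t 20.75 [-0.6  0.3  0.1] 91.02167058708727
```

View pics/w7.png

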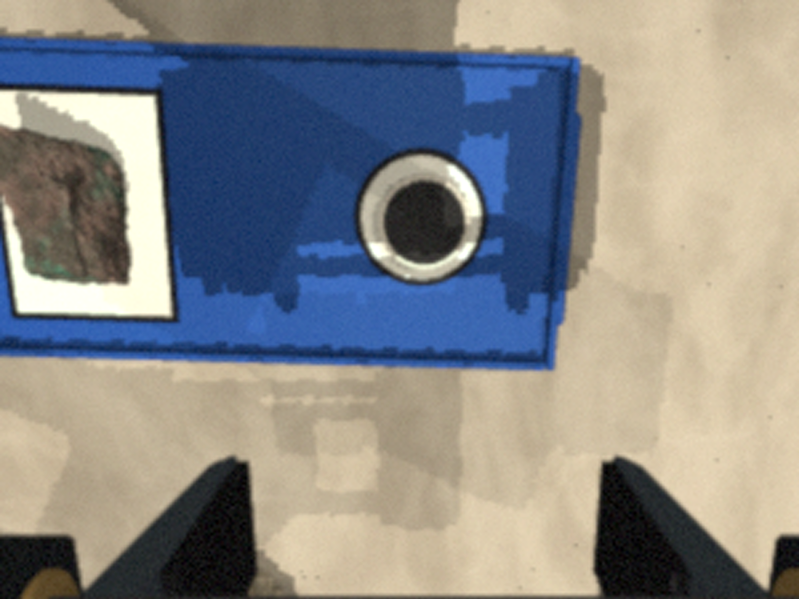

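The magnet sits centred on its disc: disc centre (421,217), magnet (424,221) in the crop. Next is the tan stone.

Call:
{"method": "servo_tool", "body": {"plan": [[[0,0,0],[-19,-50,-4],91],[[0,0,0],[-19,-50,-4],91],[[0,0,0],[-19,-50,-3],91],[[0,0,0],[-19,-50,0],91],[[0,0,0],[-19,-50,0],91],[[0,0,0],[-19,-50,0],91],[[0,0,0],[-19,-45,0],91],[[0,0,0],[-14,-30,0],91],[[0,0,0],[0,-10,0],91],[[0,0,0],[0,0,0],91]]}}

```text
time_s: 22.0
ee_pos: [435.5, 46.2, 142.4]
ee_rot: [-179.8, 0.3, -5.7]
force: [-0.4, 0.0, -0.3]
gripper_width: 91.1
```

```bash
python3 look.py w8 wrist 100,0,400,225; python3 go.py 440 40 150 -7
```

```text
scale 2.6666666666666665 [435.4  45.8 142.3] [-179.8    0.3   -5.8] 22.05
now [435.4  45.8 142.3] [-179.8    0.3   -5.8] turn z 1.2 shift if now [ 5.2  5.3 -7.7] if after turn [ 5.3  5.2 -7.7] t 22.05 [-0.1  0.6 -0.8] 91.280891192344
```

View pics/w8.png

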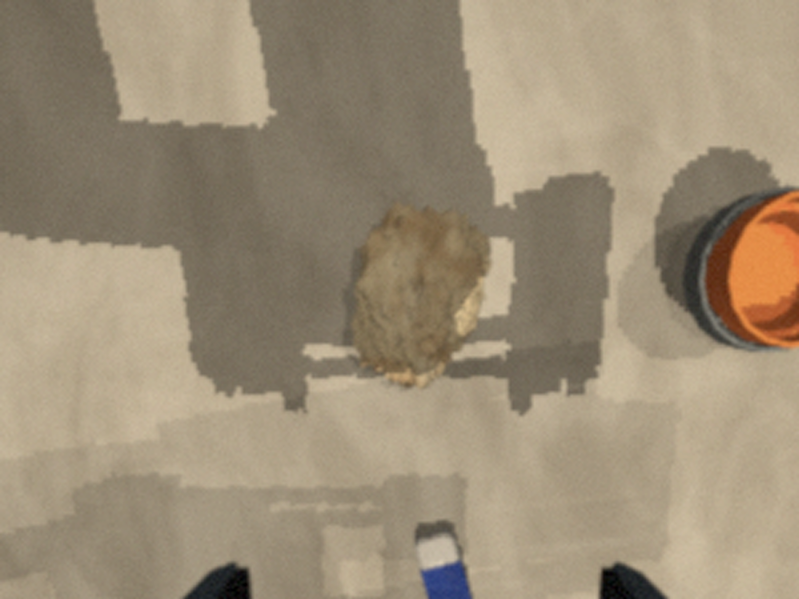

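```bash
python3 - <<'E'
from h import *
import pickle
f=pickle.load(open('w8.pkl','rb'))
T=lambda p:(100+(p[0]+.5)/2.6666-.5,(p[1]+.5)/2.6666-.5)
pts=[(398,202),(440,207),(478,228),(490,250),(478,310),(455,350),(425,384),(390,383),(355,345),(355,305),(368,240)]
for z in(0,17,30):
    P=np.array([on(f,*T(p),z)[:2] for p in pts],np.float32); r=cv2.minAreaRect(P); e=cv2.fitEllipse(P); print(z,np.round(r[0],1),np.round(r[1],1),r[2],e)
c=np.array([on(f,*T(p),68)[:2] for p in[(706,268)]]);print(c)
E
```

```text
0 [441.3 128.1] [74.8 51.7] 70.81293487548828 ((441.3323669433594, 130.43394470214844), (54.72507095336914, 79.58720397949219), 155.89797973632812)
17 [441.6 128.1] [70.7 48.9] 70.81292724609375 ((441.5798645019531, 130.32687377929688), (51.76980972290039, 75.28934478759766), 155.89801025390625)
30 [441.8 128.1] [67.7 46.8] 70.81292724609375 ((441.7691345214844, 130.24497985839844), (49.50993728637695, 72.00274658203125), 155.89797973632812)
[[537.66424515 128.30371398]]
```

```bash
python3 go.py 441.5 129 60 -20
```

```text
now [435.4  45.8 142.3] [-179.8    0.3   -5.8] turn z 14.2 shift if now [ -2.3 -83.4  82.3] if after turn [-22.7 -80.3  82.3] t 22.05 [-0.1  0.6 -0.8] 91.280891192344
```

Call:
{"method": "servo_tool", "body": {"plan": [[[0,0,0],[-2,-25,15],91],[[0,0,0],[0,-30,25],91],[[0,0,7],[0,-20,25],91],[[0,0,6.5],[0,-8,15],91],[[0,0,0],[0,0,0],91],[[0,0,0],[0,0,0],91],[[0,0,0],[0,0,0],91],[[0,0,0],[0,0,0],91],[[0,0,0],[0,0,0],91],[[0,0,0],[0,0,0],91]]}}

```text
time_s: 23.3
ee_pos: [448.7, 123.6, 62.1]
ee_rot: [-179.9, -0.0, -20.1]
force: [-0.8, -0.2, -0.8]
gripper_width: 91.1
```

```bash
python3 go.py 441.5 129 3 -20
```

```text
now [448.7 123.6  62.1] [-179.9   -0.   -20.1] turn z -0.1 shift if now [-8.7 -2.6 59.1] if after turn [-8.7 -2.6 59.1] t 23.3 [-0.8 -0.2 -0.8] 91.08327045898058
```

Call:
{"method": "servo_tool", "body": {"plan": [[[0,0,0],[-8.5,-2.5,10],91],[[0,0,0],[0,0,25],91],[[0,0,0],[0,0,18],91],[[0,0,0],[0,0,5],91],[[0,0,0],[0,0,0],25],[[0,0,0],[0,0,0],25],[[0,0,0],[0,0,0],25],[[0,0,0],[0,0,0],25],[[0,0,0],[0,0,0],25],[[0,0,0],[0,0,0],25]], "squeeze": 20}}

```text
time_s: 24.55
ee_pos: [440.1, 130.5, 2.7]
ee_rot: [-179.8, -0.1, -20.0]
force: [1.0, 0.6, -2.3]
gripper_width: 50.3
```

```bash
python3 go.py 445.5 317 80 -7
```

```text
now [440.1 130.5   2.7] [-1.798e+02 -1.000e-01 -2.000e+01] turn z -13.0 shift if now [ -58.8 -177.1  -77.3] if after turn [ -17.4 -185.8  -77.3] t 24.55 [ 1.   0.6 -2.3] 50.253170321517516
```

Call:
{"method": "servo_tool", "body": {"plan": [[[0,0,0],[0,0,-25],25],[[0,0,0],[0,0,-50],25],[[0,0,-6.5],[0,0,-10],25],[[0,0,-6],[0,0,0],25],[[0,0,0],[-5,-40,0],25],[[0,0,0],[-5,-50,0],25],[[0,0,0],[-5,-40,0],25],[[0,0,0],[-3,-25,0],25],[[0,0,0],[0,-10,0],25],[[0,0,0],[0,0,0],25]]}}

```text
time_s: 25.8
ee_pos: [439.8, 298.7, 88.0]
ee_rot: [179.9, 0.2, -7.2]
force: [-0.1, 0.1, -1.9]
gripper_width: 49.7
```

```bash
python3 look.py w9 wrist; python3 look.py s9 scene 100,120,300,270;python3 go.py 445.5 317 30 -7
```

```text
scale 1.5625 [439.6 298.2  88. ] [179.9   0.2  -7.3] 25.85
scale 4.0 [439.7 297.9  88.1] [179.9   0.2  -7.3] 25.9
now [439.7 297.9  88.1] [179.9   0.2  -7.3] turn z -0.3 shift if now [  3.4 -19.7  58.1] if after turn [  3.5 -19.7  58.1] t 25.9 [-0.2  0.1 -2.3] 50.20299945653405
```

View pics/w9.png

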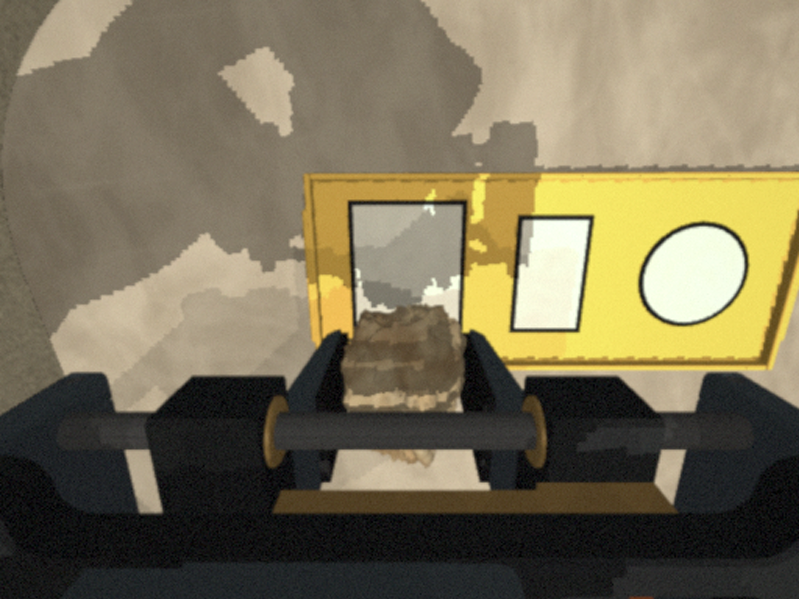

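View pics/s9.png

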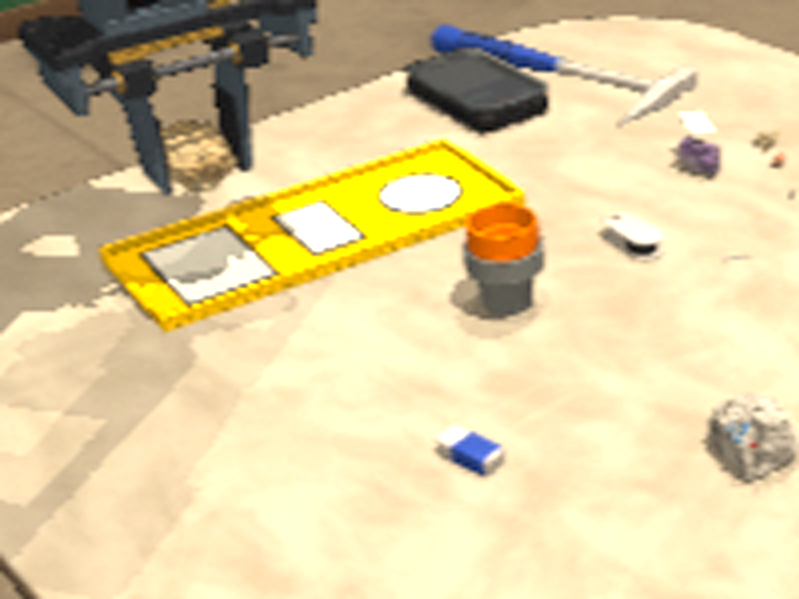

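```bash
python3 - <<'E'
from h import *
import pickle
f=pickle.load(open('w9.pkl','rb'))
O=lambda p,z=4:on(f,(p[0]+.5)/1.5625-.5,(p[1]+.5)/1.5625-.5,z)[:2]
a,b=O((350,202)),O((466,202)); d=b-a; print(a,b,np.degrees(np.arctan2(d[1],d[0])),np.hypot(*d))
s=np.array([O(p) for p in[(521,216),(593,217),(579,331),(512,330)]],np.float32);r=cv2.minAreaRect(s);print(r)
m=cv2.inRange(cv2.cvtColor(f["pixels"],cv2.COLOR_RGB2HSV),(0,0,190),(179,45,255))
n,l,S,c=cv2.connectedComponentsWithStats(m)
for i in range(1,n):
    if S[i,4]>700: print(S[i],on(f,*c[i],4)[:2])
w=np.radians(-7); ty=np.array([-np.sin(w),np.cos(w)]);print((a+b)/2-47*ty)
E
```

```text
[415.95245039 368.65078354] [485.3488812  359.76499276] -7.2966719519603735 69.96300369948634
((535.122314453125, 307.2540588378906), (75.01227569580078, 44.314125061035156), 82.83158111572266)
[ 330  142   47   68 2507] [535.72033365 307.22001809]
[ 413  146   63   60 2909] [624.69979708 296.98023398]
[444.92280666 317.55821902]
```

Call:
{"method": "servo_tool", "body": {"plan": [[[0,0,0],[3,-10,10],25],[[0,0,0],[0,-10,20],25],[[0,0,0],[0,0,20],25],[[0,0,0],[0,0,10],25],[[0,0,0],[0,0,0],25],[[0,0,0],[0,0,0],25],[[0,0,0],[0,0,0],25],[[0,0,0],[0,0,0],25],[[0,0,0],[0,0,0],25],[[0,0,0],[0,0,0],25]]}}

```text
time_s: 27.15
ee_pos: [448.0, 316.5, 27.1]
ee_rot: [-180.0, 0.0, -7.6]
force: [-0.2, -0.5, -1.6]
gripper_width: 50.0
```

```bash
python3 go.py 445.3 318 7.5 -7
```

```text
now [448.  316.5  27.1] [-180.     0.    -7.6] turn z -0.6 shift if now [-2.9 -1.1 19.6] if after turn [-2.9 -1.1 19.6] t 27.15 [-0.2 -0.5 -1.6] 49.98259673898312
```

Call:
{"method": "servo_tool", "body": {"plan": [[[0,0,0],[-3,-1,5],25],[[0,0,0],[0,0,8],25],[[0,0,0],[0,0,6],25],[[0,0,0],[0,0,0],25],[[0,0,0],[0,0,0],25],[[0,0,0],[0,0,0],25],[[0,0,0],[0,0,0],25],[[0,0,0],[0,0,0],25],[[0,0,0],[0,0,0],25],[[0,0,0],[0,0,0],25]]}}

```text
time_s: 28.4
ee_pos: [444.9, 318.0, 6.7]
ee_rot: [-180.0, 0.0, -7.6]
force: [-0.2, -0.1, -2.9]
gripper_width: 50.1
```

```bash
python3 go.py 445.3 318 7.5 -7
```

```text
now [444.9 318.    6.7] [-180.     0.    -7.6] turn z -0.6 shift if now [ 0.4 -0.  -0.8] if after turn [ 0.4 -0.  -0.8] t 28.4 [-0.2 -0.1 -2.9] 50.12280787756202
```

Call:
{"method": "servo_tool", "body": {"plan": [[[0,0,0],[0,0,0],72],[[0,0,0],[0,0,0],72],[[0,0,0],[0,0,0],72],[[0,0,0],[0,0,-20],72],[[0,0,0],[0,0,-40],91],[[0,0,0],[0,30,-40],91],[[0,0,0],[0,45,-30],91],[[0,0,0],[0,10,-10],91],[[0,0,0],[0,0,0],91],[[0,0,0],[0,0,0],91]]}}

```text
time_s: 29.65
ee_pos: [434.4, 233.3, 150.7]
ee_rot: [-179.9, -0.1, -7.5]
force: [0.5, -0.3, 0.1]
gripper_width: 91.1
```

```bash
python3 look.py w10 wrist 100,40,400,265; python3 go.py 685 40 150 -7
```

```text
scale 2.6666666666666665 [434.4 233.4 150.6] [-1.799e+02 -1.000e-01 -7.500e+00] 29.7
now [434.4 233.4 150.6] [-1.799e+02 -1.000e-01 -7.500e+00] turn z -0.5 shift if now [273.7 158.9   0.6] if after turn [272.3 161.4   0.6] t 29.7 [-0.6  0.1  0.7] 91.43127079683899
```

View pics/w10.png

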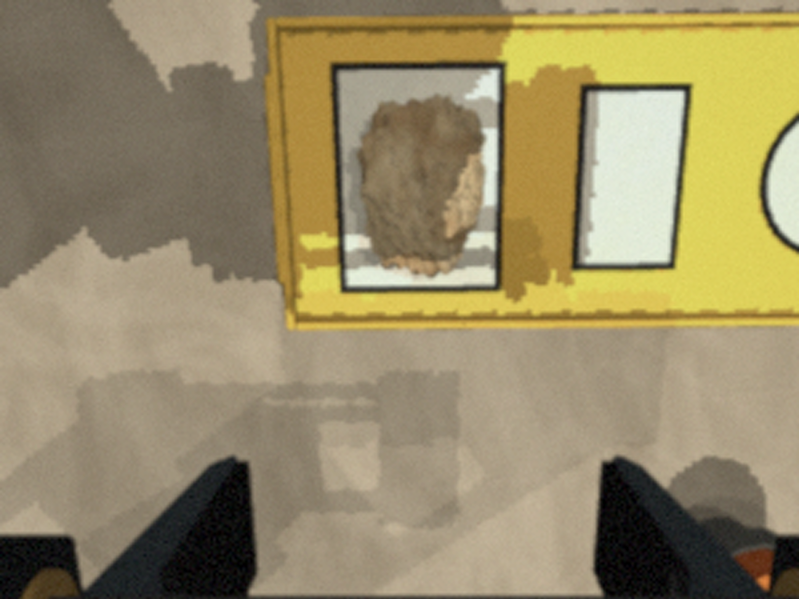

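The stone stands upright on its rectangle, offset about 3 mm: stone (422,185) against rectangle centre (418,177). Next is the loupe.

Call:
{"method": "servo_tool", "body": {"plan": [[[0,0,0],[30,18,0],91],[[0,0,0],[45,26,0],91],[[0,0,0],[45,26,0],91],[[0,0,0],[45,26,0],91],[[0,0,0],[45,26,0],91],[[0,0,0],[35,22,0],91],[[0,0,0],[20,12,0],91],[[0,0,0],[0,0,0],91],[[0,0,0],[0,0,0],91],[[0,0,0],[0,0,0],91]]}}

```text
time_s: 30.95
ee_pos: [682.2, 48.9, 134.1]
ee_rot: [180.0, 1.1, -6.8]
force: [-1.3, -0.6, 0.5]
gripper_width: 91.2
```

```bash
python3 look.py w11 wrist 100,0,400,225; python3 go.py 685 40 150 -7
```

```text
scale 2.6666666666666665 [682.1  49.  134.2] [-180.     1.1   -6.8] 31.0
now [682.1  49.  134.2] [-180.     1.1   -6.8] turn z 0.2 shift if now [  3.9   8.6 -15.8] if after turn [  4.    8.6 -15.8] t 31.0 [-0.1  0.2 -0.1] 91.02980256087206
```

View pics/w11.png

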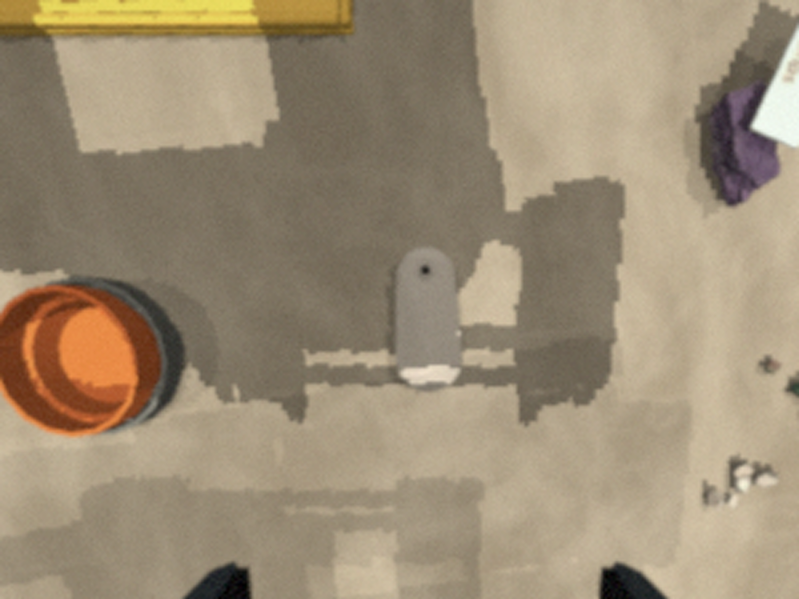

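```bash
python3 - <<'E'
from h import *
import pickle
f=pickle.load(open('w11.pkl','rb'))
O=lambda p,z:on(f,100+(p[0]+.5)/2.6666-.5,(p[1]+.5)/2.6666-.5,z)[:2]
for z in(8,14):
    P=np.array([O(p,z) for p in[(396,275),(405,253),(425,246),(446,253),(454,275),(460,375),(443,385),(412,385),(397,372)]],np.float32);r=cv2.minAreaRect(P);print(z,r)
h=cv2.cvtColor(f["pixels"],cv2.COLOR_RGB2HSV)
m=cv2.inRange(h,(3,150,60),(16,255,255))
cs,_=cv2.findContours(m,cv2.RETR_EXTERNAL,cv2.CHAIN_APPROX_NONE);c=max(cs,key=cv2.contourArea)
print(cv2.boundingRect(c)); P=np.array([on(f,*q,68)[:2] for q in c.reshape(-1,2)],np.float32)
print(cv2.minEnclosingCircle(P),cv2.fitEllipse(P))
E
python3 go.py 688 121 40 -6
```

```text
8 ((691.0377197265625, 123.06002044677734), (54.53494644165039, 26.23736000061035), 83.21997833251953)
14 ((691.153564453125, 123.22273254394531), (53.437782287597656, 25.7094783782959), 83.21998596191406)
(96, 107, 64, 57)
((573.2612915039062, 124.22672271728516), 28.511734008789062) ((572.6893310546875, 124.83727264404297), (48.35519790649414, 56.2692756652832), 92.53742980957031)
now [682.1  49.  134.2] [-180.     1.1   -6.8] turn z -0.8 shift if now [ -2.7 -72.2  94.2] if after turn [ -1.7 -72.2  94.2] t 31.0 [-0.1  0.2 -0.1] 91.02980256087206
```

Call:
{"method": "servo_tool", "body": {"plan": [[[0,1,0],[4,-20,10],60],[[0,0,0],[0,-30,25],60],[[0,0,0],[0,-18,35],60],[[0,0,0],[0,-6,20],60],[[0,0,0],[0,0,10],60],[[0,0,0],[0,0,0],60],[[0,0,0],[0,0,0],60],[[0,0,0],[0,0,0],60],[[0,0,0],[0,0,0],60],[[0,0,0],[0,0,0],60]]}}

```text
time_s: 32.25
ee_pos: [695.7, 132.6, 34.6]
ee_rot: [-179.7, -0.5, -6.7]
force: [-0.4, -0.3, -0.5]
gripper_width: 59.9
```

```bash
python3 go.py 691 123 2.5 -6.8
```

```text
now [695.7 132.6  34.6] [-179.7   -0.5   -6.7] turn z 0.1 shift if now [-3.6 10.1 32.1] if after turn [-3.5 10.1 32.1] t 32.25 [-0.4 -0.3 -0.5] 59.93637582969928
```

Call:
{"method": "servo_tool", "body": {"plan": [[[0,0,0],[-3.5,9.5,0],60],[[0,0,0],[0,0,12],60],[[0,0,0],[0,0,12],60],[[0,0,0],[0,0,6],60],[[0,0,0],[0,0,0],60],[[0,0,0],[0,0,0],12],[[0,0,0],[0,0,0],12],[[0,0,0],[0,0,0],12],[[0,0,0],[0,0,0],12],[[0,0,0],[0,0,0],12]], "squeeze": 15}}

```text
time_s: 33.5
ee_pos: [691.1, 122.8, 2.4]
ee_rot: [-179.7, -0.5, -6.7]
force: [-0.0, 0.4, 0.1]
gripper_width: 24.9
```

```bash
python3 go.py 535.5 307.2 80 -7
```

```text
now [691.1 122.8   2.4] [-179.7   -0.5   -6.7] turn z 0.3 shift if now [-176.  -165.   -77.6] if after turn [-176.9 -164.   -77.6] t 33.5 [-0.   0.4  0.1] 24.87989762605715
```

Call:
{"method": "servo_tool", "body": {"plan": [[[0,0,0],[0,0,-25],12],[[0,0,0],[0,0,-50],12],[[0,0,0],[-20,-25,-10],12],[[0,0,0],[-35,-32,0],12],[[0,0,0],[-35,-32,0],12],[[0,0,0],[-35,-32,0],12],[[0,0,0],[-30,-25,0],12],[[0,0,0],[-16,-12,0],12],[[0,0,0],[-5,-5,0],12],[[0,0,0],[0,0,0],12]]}}

```text
time_s: 34.75
ee_pos: [532.2, 308.9, 89.8]
ee_rot: [-179.6, -0.6, -6.8]
force: [0.5, 0.1, -0.9]
gripper_width: 24.7
```

```bash
python3 go.py 535.5 307.2 20 -7;python3 look.py w12 wrist
```

```text
now [532.2 308.9  89.8] [-179.6   -0.6   -6.8] turn z 0.2 shift if now [ 3.4  1.3 69.8] if after turn [ 3.4  1.2 69.8] t 34.75 [ 0.5  0.1 -0.9] 24.74855623207983
scale 1.5625 [532.5 308.6  89.8] [-179.6   -0.6   -6.9] 34.8
```

View pics/w12.png

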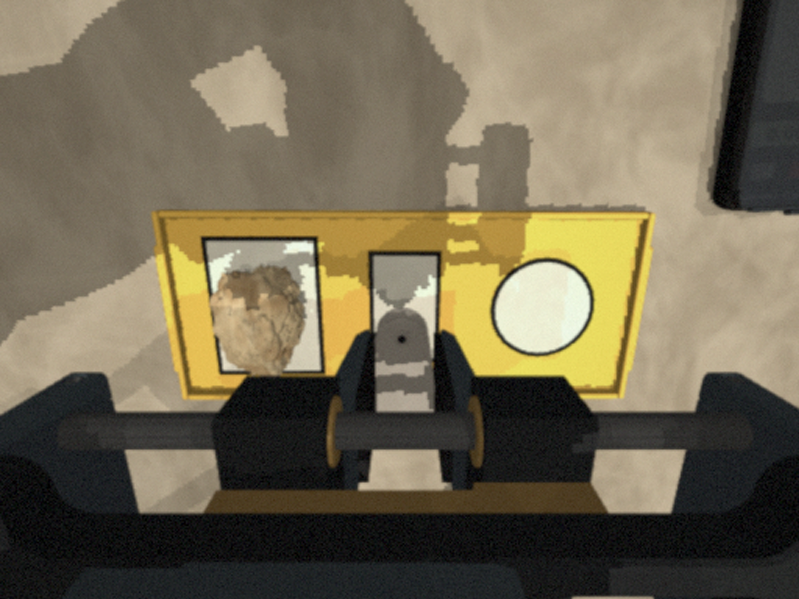

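Call:
{"method": "servo_tool", "body": {"plan": [[[0,0,0],[3,1,15],12],[[0,0,0],[0,0,25],12],[[0,0,0],[0,0,20],12],[[0,0,0],[0,0,8],12],[[0,0,0],[0,0,0],12],[[0,0,0],[0,0,0],12],[[0,0,0],[0,0,0],12],[[0,0,0],[0,0,0],12],[[0,0,0],[0,0,0],12],[[0,0,0],[0,0,0],12]]}}

```text
time_s: 36.05
ee_pos: [541.5, 303.7, 18.7]
ee_rot: [-179.6, -0.9, -7.2]
force: [0.9, 0.3, -0.4]
gripper_width: 24.6
```

```bash
python3 go.py 535.5 307.2 7 -7
```

```text
now [541.5 303.7  18.7] [-179.6   -0.9   -7.2] turn z -0.2 shift if now [-6.4 -2.7 11.7] if after turn [-6.4 -2.7 11.7] t 36.05 [ 0.9  0.3 -0.4] 24.589542459025715
```

Call:
{"method": "servo_tool", "body": {"plan": [[[0,-0.4,0],[-6.2,-2.7,0],12],[[0,0,0],[0,0,7],12],[[0,0,0],[0,0,4],12],[[0,0,0],[0,0,0],12],[[0,0,0],[0,0,0],12],[[0,0,0],[0,0,0],12],[[0,0,0],[0,0,0],12],[[0,0,0],[0,0,0],12],[[0,0,0],[0,0,0],12],[[0,0,0],[0,0,0],12]]}}

```text
time_s: 37.3
ee_pos: [535.4, 307.5, 6.9]
ee_rot: [-179.6, -0.4, -7.2]
force: [-0.4, 0.2, -0.1]
gripper_width: 25.1
```

```bash
python3 go.py 535.5 307.2 7 -7
```

```text
now [535.4 307.5   6.9] [-179.6   -0.4   -7.2] turn z -0.2 shift if now [ 0.2  0.3 -0.1] if after turn [ 0.2  0.3 -0.1] t 37.3 [-0.4  0.2 -0.1] 25.12022045294246
```

Release, rise, and back off toward −y to look at both the loupe and the cup.

Call:
{"method": "servo_tool", "body": {"plan": [[[0,0,0],[0,0,0],45],[[0,0,0],[0,0,0],45],[[0,0,0],[0,0,0],45],[[0,0,0],[0,0,-20],45],[[0,0,0],[0,0,-40],70],[[0,0,0],[0,30,-50],91],[[0,0,0],[0,45,-50],91],[[0,0,0],[0,10,-20],91],[[0,0,0],[0,0,0],91],[[0,0,0],[0,0,0],91]]}}

```text
time_s: 38.55
ee_pos: [523.2, 223.2, 187.2]
ee_rot: [-179.7, -0.4, -7.1]
force: [-0.9, -0.2, -1.2]
gripper_width: 90.9
```

```bash
python3 look.py w13 wrist 100,40,400,265; python3 go.py 560 30 190 -7
```

```text
scale 2.6666666666666665 [523.2 223.3 187.1] [-179.7   -0.4   -7.1] 38.6
now [523.2 223.3 187.1] [-179.7   -0.4   -7.1] turn z -0.1 shift if now [ 60.5 187.2  -2.9] if after turn [ 60.1 187.4  -2.9] t 38.6 [ 0.2  0.3 -0.4] 90.87093425569896
```

View pics/w13.png

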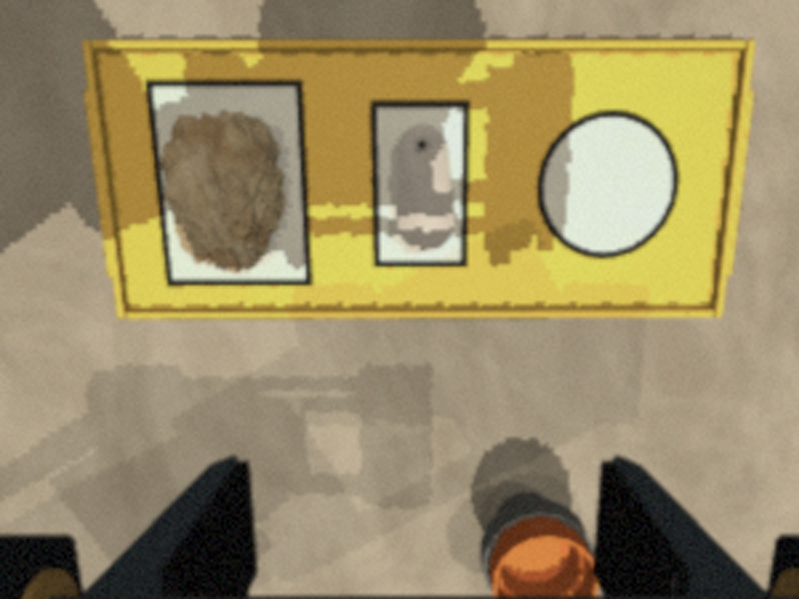

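The loupe is centred on its rectangle: loupe (424,186), rectangle (420,184). Next is the cup.

Call:
{"method": "servo_tool", "body": {"plan": [[[0,0,0],[10,25,0],91],[[0,0,0],[12,40,0],91],[[0,0,0],[12,45,0],91],[[0,0,0],[12,40,0],91],[[0,0,0],[10,25,0],91],[[0,0,0],[4,10,0],91],[[0,0,0],[0,0,0],91],[[0,0,0],[0,0,0],91],[[0,0,0],[0,0,0],91],[[0,0,0],[0,0,0],91]]}}

```text
time_s: 39.85
ee_pos: [558.0, 34.9, 174.6]
ee_rot: [-179.8, 0.7, -6.5]
force: [-0.2, 0.1, -0.1]
gripper_width: 90.9
```

```bash
python3 look.py w14 wrist 150,20,350,170; cat > cup.py <<'E'
from h import *
import pickle,sys
f=pickle.load(open(sys.argv[1]+'.pkl','rb'));z=float(sys.argv[2])
h=cv2.cvtColor(f["pixels"],cv2.COLOR_RGB2HSV)
m=cv2.inRange(h,(3,140,50),(17,255,255))
cs,_=cv2.findContours(m,cv2.RETR_EXTERNAL,cv2.CHAIN_APPROX_NONE);c=max(cs,key=cv2.contourArea)
print(cv2.boundingRect(c)); P=np.array([on(f,*q,z)[:2] for q in c.reshape(-1,2)],np.float32)
print(cv2.minEnclosingCircle(P),cv2.fitEllipse(P))
E
python3 cup.py w14 68; python3 go.py 569 120 110 -7
```

```text
scale 4.0 [558.   34.9 174.6] [-179.8    0.7   -6.5] 39.9
(236, 77, 50, 53)
((569.4486694335938, 124.52337646484375), 24.936681747436523) ((569.357421875, 124.60167694091797), (48.509403228759766, 48.813194274902344), 129.01156616210938)
now [558.   34.9 174.6] [-179.8    0.7   -6.5] turn z 0.5 shift if now [  1.3 -85.8  64.6] if after turn [  0.5 -85.8  64.6] t 39.9 [ 0. -0. -0.] 90.81230878387409
```

View pics/w14.png

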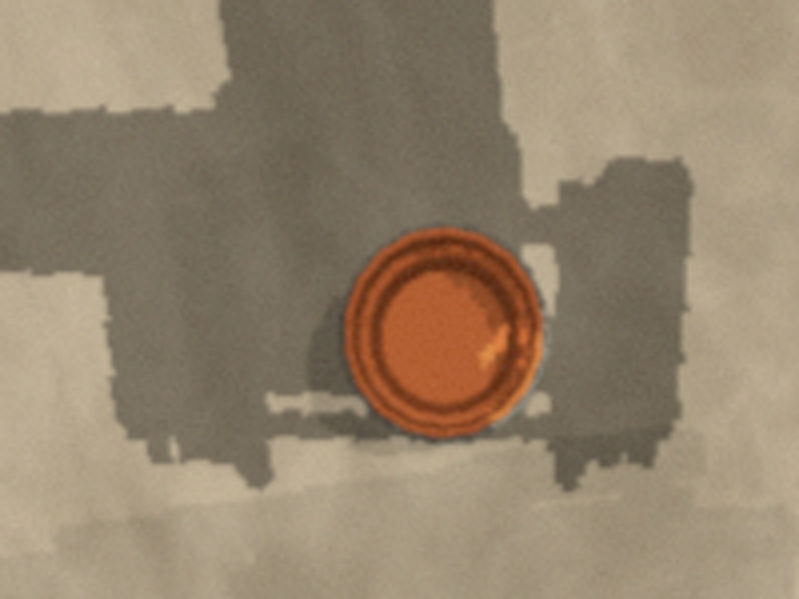

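Call:
{"method": "servo_tool", "body": {"plan": [[[0,0.7,0],[1,-20,10],91],[[0,0,0],[0,-30,20],91],[[0,0,0],[0,-25,25],91],[[0,0,0],[0,-12,15],91],[[0,0,0],[0,-3,0],91],[[0,0,0],[0,0,0],80],[[0,0,0],[0,0,0],80],[[0,0,0],[0,0,0],80],[[0,0,0],[0,0,0],80],[[0,0,0],[0,0,0],80]]}}

```text
time_s: 41.15
ee_pos: [570.9, 129.8, 104.6]
ee_rot: [-179.6, -0.4, -6.6]
force: [-0.8, 0.3, 0.2]
gripper_width: 80.4
```

```bash
python3 go.py 569.4 124.3 54.5 -7;python3 look.py w15 wrist; python3 cup.py w15 68
```

```text
now [570.9 129.8 104.6] [-179.6   -0.4   -6.6] turn z 0.4 shift if now [-0.9  5.6 50.1] if after turn [-0.8  5.6 50.1] t 41.15 [-0.8  0.3  0.2] 80.37069703043537
scale 1.5625 [570.9 129.8 104.6] [-179.7   -0.4   -6.6] 41.2
(228, 187, 58, 60)
((569.997314453125, 126.49516296386719), 27.086956024169922) ((569.685302734375, 126.27027893066406), (48.59882354736328, 53.68359375), 172.91299438476562)
```

View pics/w15.png

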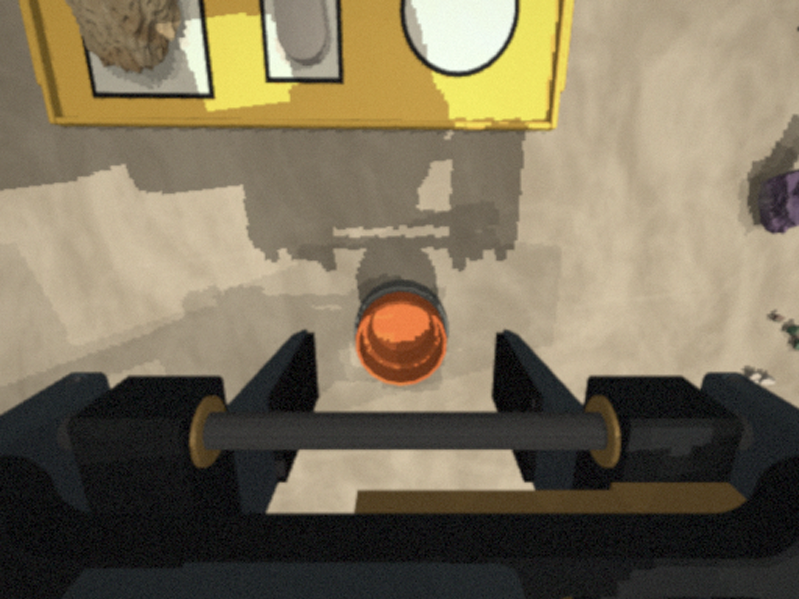

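Call:
{"method": "servo_tool", "body": {"plan": [[[0,0,0],[-1,5.3,0],80],[[0,0,0],[0,0,12],80],[[0,0,0],[0,0,15],80],[[0,0,0],[0,0,10],80],[[0,0,0],[0,0,4],80],[[0,0,0],[0,0,0],80],[[0,0,0],[0,0,0],80],[[0,0,0],[0,0,0],80],[[0,0,0],[0,0,0],80],[[0,0,0],[0,0,0],80]]}}

```text
time_s: 42.45
ee_pos: [569.5, 124.6, 60.4]
ee_rot: [-179.7, -0.4, -6.6]
force: [-0.1, 0.3, 0.6]
gripper_width: 79.9
```

```bash
python3 go.py 569.4 124.3 54.5 -7
```

```text
now [569.5 124.6  60.4] [-179.7   -0.4   -6.6] turn z 0.4 shift if now [-0.1  0.3  5.9] if after turn [-0.1  0.3  5.9] t 42.45 [-0.1  0.3  0.6] 79.88735376698408
```

Call:
{"method": "servo_tool", "body": {"plan": [[[0,0,0],[0,0,6],80],[[0,0,0],[0,0,0],80],[[0,0,0],[0,0,0],60],[[0,0,0],[0,0,0],54],[[0,0,0],[0,0,0],40],[[0,0,0],[0,0,0],40],[[0,0,0],[0,0,0],40],[[0,0,0],[0,0,0],40],[[0,0,0],[0,0,0],40],[[0,0,0],[0,0,0],40]], "squeeze": 10}}

```text
time_s: 43.7
ee_pos: [569.4, 124.6, 54.0]
ee_rot: [-179.7, -0.4, -6.6]
force: [-0.2, -0.3, 0.3]
gripper_width: 50.0
```

```bash
python3 go.py 569.4 124.3 54.5 -7; python3 look.py s16 scene 160,110,300,215;python3 look.py d16 side 180,130,320,235
```

```text
now [569.4 124.6  54. ] [-179.7   -0.4   -6.6] turn z 0.4 shift if now [ 0.1  0.3 -0.5] if after turn [ 0.1  0.3 -0.5] t 43.7 [-0.2 -0.3  0.3] 50.00896548599172
scale 5.714285714285714 [569.4 124.6  54. ] [-179.7   -0.4   -6.6] 43.75
scale 5.714285714285714 [569.4 124.6  54. ] [-179.7   -0.4   -6.6] 43.8
```

View pics/s16.png

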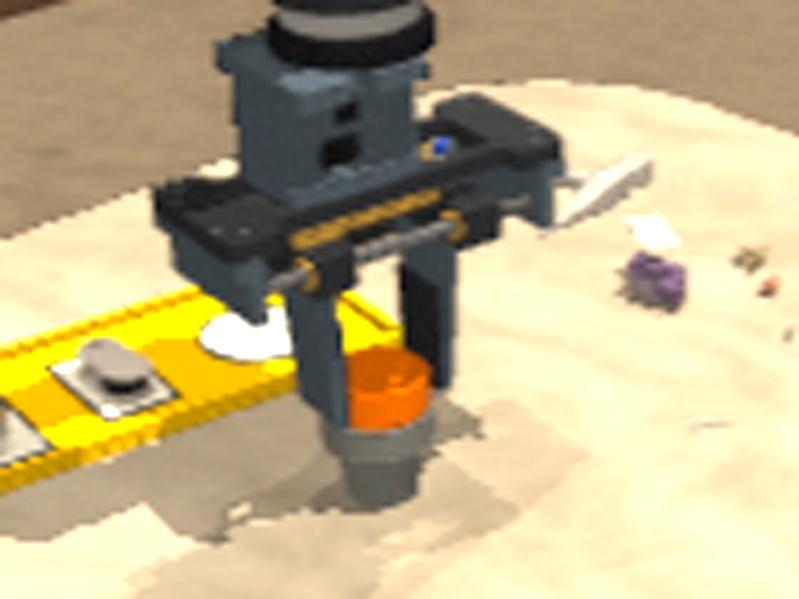

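View pics/d16.png

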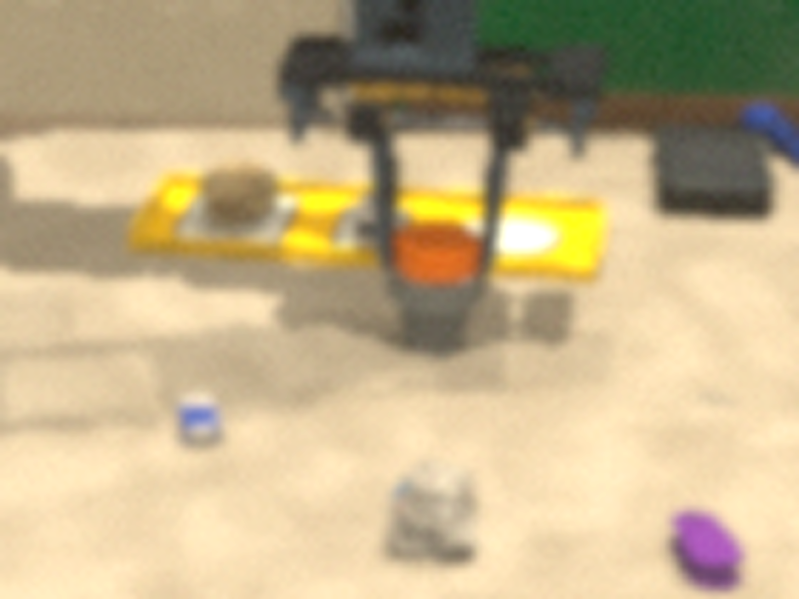

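Both views show the jaws on the orange collar, clear of the grey rim, with the opening at 50.0 mm. I'll lift slowly.

Call:
{"method": "servo_tool", "body": {"plan": [[[0,0,0],[0,0,-3],40],[[0,0,0],[0,0,-6],40],[[0,0,0],[0,0,-8],40],[[0,0,0],[0,0,-8],40],[[0,0,0],[0,0,-8],40],[[0,0,0],[0,0,-10],40],[[0,0,0],[0,0,-12],40],[[0,0,0],[0,0,-15],40],[[0,0,0],[0,0,-15],40],[[0,0,0],[0,0,0],40]]}}

```text
time_s: 45.05
ee_pos: [569.6, 124.2, 146.7]
ee_rot: [-179.6, -0.6, -6.6]
force: [0.3, -0.4, -1.7]
gripper_width: 49.7
```

```bash
python3 go.py 625 296.8 120 -7; python3 look.py s17 scene 160,80,300,215
```

```text
now [569.6 124.2 146.7] [-179.6   -0.6   -6.6] turn z 0.4 shift if now [  35.2 -177.8   26.7] if after turn [  33.9 -178.    26.7] t 45.05 [ 0.3 -0.4 -1.7] 49.73063625830961
scale 4.444444444444445 [569.1 124.2 145.9] [-179.6   -0.5   -6.6] 45.1
```

View pics/s17.png

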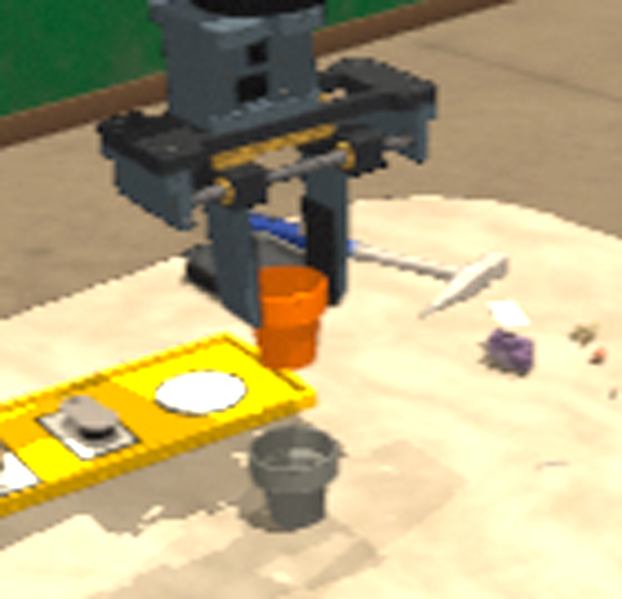

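The orange cup is out and the grey cup stayed on the table.

Call:
{"method": "servo_tool", "body": {"plan": [[[0,0,0],[4,-22,0],40],[[0,0,0],[7,-36,0],40],[[0,0,0],[8,-40,0],40],[[0,0,0],[8,-38,10],40],[[0,0,0],[5,-25,10],40],[[0,0,0],[2,-10,5],40],[[0,0,0],[0,-2,0],40],[[0,0,0],[0,0,0],40],[[0,0,0],[0,0,0],40],[[0,0,0],[0,0,0],40]]}}

```text
time_s: 46.35
ee_pos: [623.2, 298.8, 117.8]
ee_rot: [-179.8, -0.2, -6.7]
force: [-0.2, -0.7, -0.5]
gripper_width: 49.4
```

```bash
python3 go.py 625 296.8 40.5 -7
```

```text
now [623.2 298.8 117.8] [-179.8   -0.2   -6.7] turn z 0.3 shift if now [ 2.   1.8 77.3] if after turn [ 2.   1.8 77.3] t 46.35 [-0.2 -0.7 -0.5] 49.35000691605963
```

Call:
{"method": "servo_tool", "body": {"plan": [[[0,0,0],[2,2,10],40],[[0,0,0],[0,0,20],40],[[0,0,0],[0,0,20],40],[[0,0,0],[0,0,10],40],[[0,0,0],[0,0,4],40],[[0,0,0],[0,0,0],40],[[0,0,0],[0,0,0],40],[[0,0,0],[0,0,0],40],[[0,0,0],[0,0,0],40],[[0,0,0],[0,0,0],40]]}}

```text
time_s: 47.6
ee_pos: [627.2, 295.2, 53.8]
ee_rot: [-179.7, -0.5, -6.8]
force: [-0.2, -0.4, 0.3]
gripper_width: 49.3
```

```bash
python3 go.py 625 296.8 40.5 -7;python3 look.py s18 scene 160,110,300,215
```

```text
now [627.2 295.2  53.8] [-179.7   -0.5   -6.8] turn z 0.2 shift if now [-2.4 -1.4 13.3] if after turn [-2.4 -1.3 13.3] t 47.6 [-0.2 -0.4  0.3] 49.342165523915355
scale 5.714285714285714 [627.2 295.2  53.8] [-179.7   -0.5   -6.8] 47.65
```

View pics/s18.png

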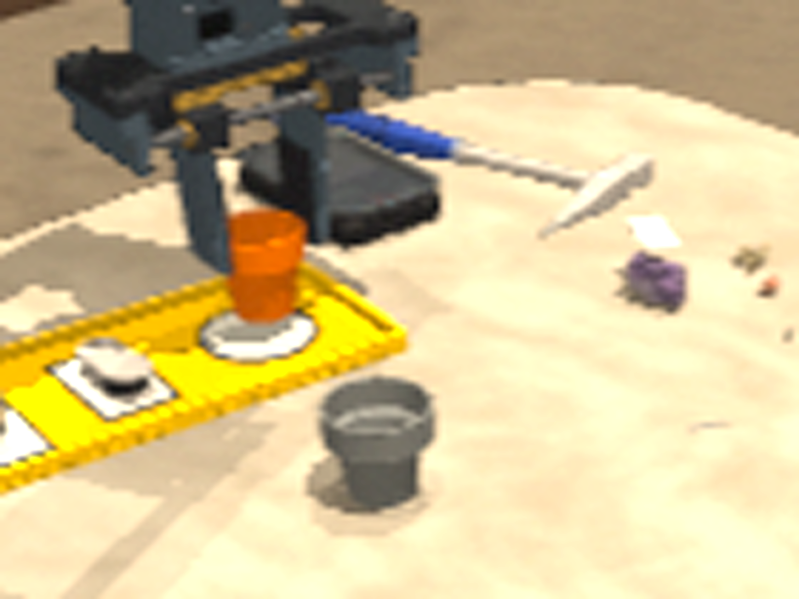

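Call:
{"method": "servo_tool", "body": {"plan": [[[0,0,0],[-2.3,-1.4,0],40],[[0,0,0],[0,0,5],40],[[0,0,0],[0,0,4],40],[[0,0,0],[0,0,2],40],[[0,0,0],[0,0,0],40],[[0,0,0],[0,0,1],40],[[0,0,0],[0,0,0],40],[[0,0,0],[0,0,0],40],[[0,0,0],[0,0,0],40],[[0,0,0],[0,0,0],40]]}}

```text
time_s: 48.9
ee_pos: [625.0, 297.0, 40.8]
ee_rot: [-179.7, -0.4, -6.8]
force: [-0.2, -0.7, -0.2]
gripper_width: 50.0
```

```bash
python3 go.py 625 296.8 40.5 -7;python3 look.py s19 scene 160,110,300,215
```

```text
now [625.  297.   40.8] [-179.7   -0.4   -6.8] turn z 0.2 shift if now [0.  0.2 0.3] if after turn [0.  0.2 0.3] t 48.9 [-0.2 -0.7 -0.2] 49.968867417840215
scale 5.714285714285714 [625.  297.   40.8] [-179.7   -0.4   -6.8] 48.95
```

View pics/s19.png

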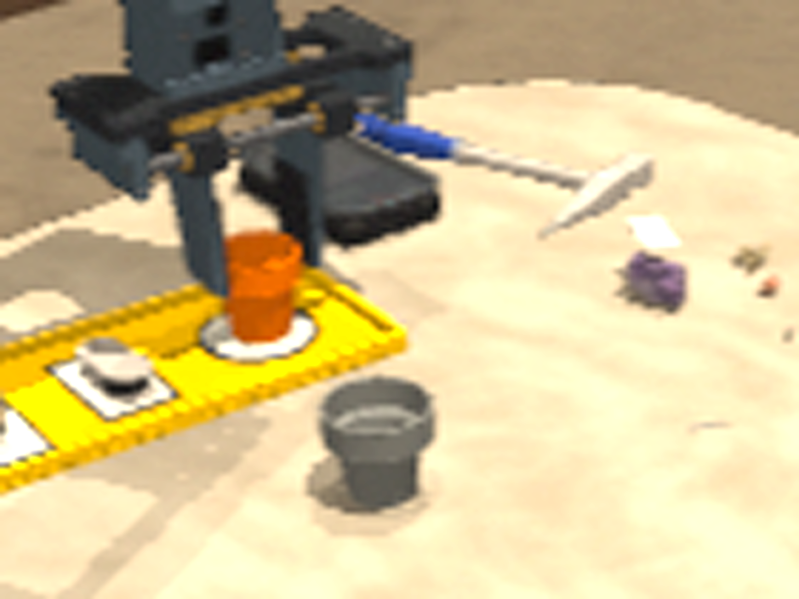

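Down to about 1 mm, release gently, rise straight up, then back off.

Call:
{"method": "servo_tool", "body": {"plan": [[[0,0,0],[0,0,0.6],40],[[0,0,0],[0,0,0],52],[[0,0,0],[0,0,0],60],[[0,0,0],[0,0,0],75],[[0,0,0],[0,0,0],75],[[0,0,0],[0,0,-15],75],[[0,0,0],[0,0,-40],75],[[0,0,0],[0,15,-45],75],[[0,0,0],[0,45,-40],75],[[0,0,0],[0,30,-10],75]]}}

```text
time_s: 50.2
ee_pos: [613.5, 207.1, 197.9]
ee_rot: [-179.6, -0.6, -6.6]
force: [0.1, 0.2, -1.3]
gripper_width: 75.0
```

```bash
python3 look.py w20 wrist; python3 look.py s20 scene 110,130,410,355;python3 look.py d20 side 150,140,350,290; python3 cup.py w20 54
```

```text
scale 1.5625 [613.2 203.7 198.5] [-179.8   -0.6   -6.7] 50.25
scale 2.6666666666666665 [613.1 205.7 196.9] [-179.7   -0.5   -6.8] 50.3
scale 4.0 [612.7 207.2 195.3] [-179.7   -0.4   -6.7] 50.35
(237, 82, 45, 45)
((626.7327270507812, 296.276123046875), 25.42840003967285) ((626.6742553710938, 296.45709228515625), (47.09554672241211, 49.876564025878906), 100.03522491455078)
```

View pics/w20.png

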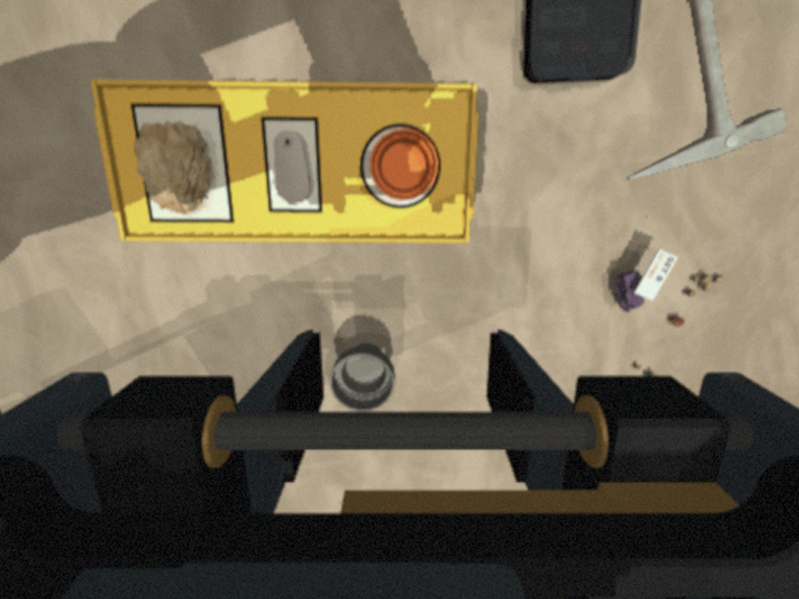

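View pics/s20.png

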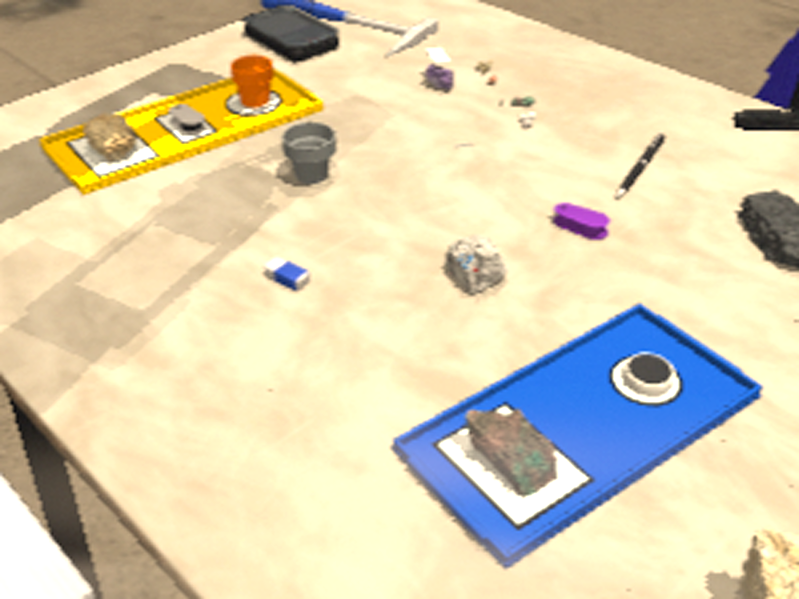

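View pics/d20.png

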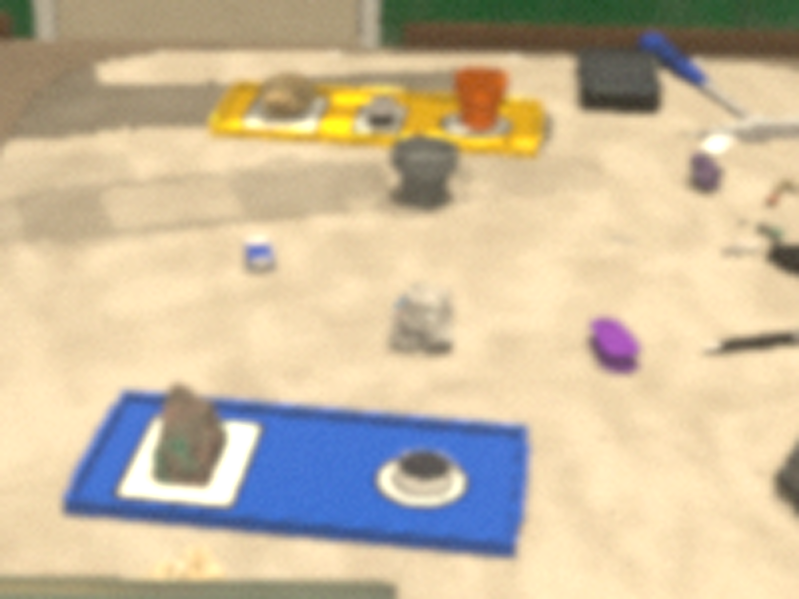

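All five pieces are on their marks and the bystanders are unmoved. I'll let the arm settle and then hand in.

Call:
{"method": "servo_tool", "body": {"plan": [[[0,0,0],[0,0,-5],75],[[0,0,0],[0,0,0],75],[[0,0,0],[0,0,0],75],[[0,0,0],[0,0,0],75],[[0,0,0],[0,0,0],75],[[0,0,0],[0,0,0],75],[[0,0,0],[0,0,0],75],[[0,0,0],[0,0,0],75],[[0,0,0],[0,0,0],75],[[0,0,0],[0,0,0],75]]}}

```text
time_s: 51.6
ee_pos: [611.8, 210.2, 197.9]
ee_rot: [-179.7, -0.2, -6.6]
force: [-0.9, -0.8, -0.3]
gripper_width: 75.4
```

```bash
python3 -c "
from workcell import env
print(env.job_done()); print(env.state()['time_s'])"
```

```text
the job is handed in; nothing more can be done
None
the job is handed in; nothing more can be done
```

Both kits are made up and the job was handed in at about 52 s of the 141 s allowed. The ore and ring magnet are in the blue tray; the tan stone, loupe and orange cup are in the yellow tray. Everything is let go and the right way up.

My last camera checks put every piece inside its marked place:

| Piece | Measured offset from centre |
|---|---|
| Tan stone | about 3 mm |
| Copper ore | about 2 mm |
| Ring magnet | about 1–2 mm |
| Pocket loupe | about 1–2 mm |
| Orange cup | about 2 mm |

The stone and ore offsets are judged from irregular outlines, so I left them rather than risk a nudge.

The orange cup lifted straight out. The last views show the grey cup upright in its place, and the white rock, eraser and purple look-alike where they began. The first camera estimates of the ore and cup centres differed from the close wrist view by up to 6 mm; I used the wrist view. No checks failed.

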